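# Hang the springs of a mower seat deck and set its weight lever

### The arm

A 6-joint arm with a two-finger parallel gripper is mounted at the origin on a cart in front of the work surface, level with it; the furniture and walls round the work are solid. World frame = base frame: x ahead of the robot, y to its left, z up, the work surface at z = 0. Lengths are in m, angles in rad, forces in N, time in s.
With the tool pointing down it reaches from about 0.275 to 0.775 m from the base axis. Payload 14.6 kg.
Tool frame: the origin (TCP) lies at the very end of the fingers, on their centre line; the grasp point (between the pads) lies ctrl.grip_depth behind it (ctrl.grip_depth is the distance from the TCP to the grasp point, in m); z points along the fingers, y is the direction in which the jaws open and shut (so a half turn about z gives the same grasp; the last joint's range is limited). The gripper opens to 85 mm and grips with 20 to 120 N. Pads are 22 mm wide; open, the fingers measure 114 mm over their backs; the gripper's body (76 mm by 85 mm) begins 54 mm behind the grasp point. The pads swing forward as they close: fully open they stand 13 mm farther back than shut.
Start: joints at [-1.423, 0.263, -0.048, 1.259, 0, 1.415], TCP at [0.157, -0.501, 0.194] pointing down, gripper open.
Joint ranges: [-2.65, 2.65], [-0.89, 1.7], [-1.18, 1.37], [-2.13, 2.11], [-1.35, 1.29], [-3.14, 3.14]. Speed limits (rad/s): [1.89, 1.89, 2.57, 2.79, 3.14, 3.14].

### API

Orientations are given as a 3x3 rotation matrix whose columns are the frame's x, y, z axes.
In Python, from workcell import sensors, imaging, job, ctrl gives the robot as it stands.
- The arm moves only by the tool carry_out, never from a script. Its argument "increments" is a list of rows, each a list of 4 numbers: the shift along the tool's x, y, z each as a share of 20 mm, from -1 to 1, then the turn about the tool's z as a share of 180 degrees, from -1 to 1. A call has 1 to 12 rows; each row shifts and turns the commanded pose from where the row before left it, along the tool's axes as they then stand; what a row does not reach is not made up. A row lasts 1/10 s, in which the tool goes at most 50 mm and 8.59 degrees, less where a joint would pass 70% of its speed; a pose out of reach is approached as far as the arm can. A call with a number of a shift or a turn outside -1 to 1 is refused whole. A call with a gripper value outside its range is refused whole. "grip" is the opening in per cent of the stroke, from 0 (shut) to 100 (fully open), set as the call begins (left out, the last holds). The fingers move at their own pace and stop on an object; "force" is the grip in N (left out, the last holds). Time passes only in rows, so rows that do not move let the fingers close. It gives the time, the measured TCP pose, the force and the opening at its end, in the units of the state.
- sensors.get_state(): the state, without advancing time (a new reading comes with each control period).
- imaging.snapshot(name): name is "scene" or "side" or "wrist"; returns the picture (400x640x3 uint8, red, green, blue); there is no depth.
- imaging.camera_params(name): a dict with "fx", "fy", "cx", "cy" (pixels), "rvec" (rotation vector, rad) and "tvec" (3), from world to camera coordinates, as OpenCV has them. Camera axes: x right, y down, z forward; pixel columns grow to the right and rows downward; lengths in m; the calibration is good to about 2 mm. A picture is of the moment at which its call begins: read the wrist's pose just before it. camera_params takes no time and is no camera call; for the wrist camera it gives the pose at the moment of the call.
- job.job_done(): hands the job in, once; it reports no verdict.
The state is a dict: "t": time; "joint_pos": joint angles; "joint_velocities": joint speeds; "tau": joint torques, N m; "tcp_pos": TCP position; "tool_rot": TCP orientation; "contact_force": force on the tool from outside, world axes, zero at the start; "ft_torque": the same for the moment, N m; "grip_width": finger opening in m.
Only numpy, scipy, OpenCV 4.12 (cv2) and the standard library are available. Lean on these libraries where they do the work, as an engineer would, in place of code of your own. Each camera call takes 0.05 s, during which the arm holds its last target. There are 200 camera calls.

### The job

The seat deck of the ride-on mower has three new springs bolted to its tension bar: first turn the weight lever back to its slack stop (white mark), and with the tension off use the spring puller - never the fingers - in the pull eye of each spring to stretch it past its post on the post's near side, swing it in and let it back so that the hook sits home on the post. When all three springs are hooked, set the weight lever to the green mark. Finish with the puller lying flat on the bench, clear of the deck, and every worn rusty spring in the mud pan; leave the other things on the bench where they are.

Things in the scene. Friction and masses are not known exactly. Their poses are not given: they have to be found in the camera images.
- seat_base: seat spring deck: dark steel pan 222 x 290 mm, rims 48 mm high, fixed to the bench. Origin: its middle at bench level; +y = the way springs are pulled (bar to posts), +x away from the robot at yaw 0. The rail with the posts (41 mm high) spans y 99 to 127 mm, the pan ends at y = 135 mm; the tension bar is at y = -85 mm when slack, the lever bracket beyond its -y end
- post_a (a point): anchor post A (the one nearest the robot), on the deck's rail at x = -55 mm, y = 113 mm: upright steel stud 10 mm in diameter standing on the rail, with a 14 mm round head, bottom at z = 60 mm, top at 64 mm. This point: its axis at the height of the spring wire (z = 56 mm)
- post_b (a point): anchor post B (the middle one), on the deck's rail at x = 0 mm, y = 113 mm: upright steel stud 10 mm in diameter standing on the rail, with a 14 mm round head, bottom at z = 60 mm, top at 64 mm. This point: its axis at the height of the spring wire (z = 56 mm)
- post_c (a point): anchor post C (the one farthest from the robot), on the deck's rail at x = 55 mm, y = 113 mm: upright steel stud 10 mm in diameter standing on the rail, with a 14 mm round head, bottom at z = 60 mm, top at 64 mm. This point: its axis at the height of the spring wire (z = 56 mm)
- spring_a: new bright extension spring A, coil 18 mm thick, bolted to the tension bar in line with post A (deck x = -55 mm). Origin: the bolt, at wire height. It swivels 0.3 rad either way about the bolt, lies level at z = 56 mm on a rest rod (cannot be lifted) and stretches lengthwise, 275 N per m of stretch, 75 mm at most
- spring_b: new bright extension spring B, coil 18 mm thick, bolted to the tension bar in line with post B (deck x = 0 mm). Origin: the bolt, at wire height. It swivels 0.3 rad either way about the bolt, lies level at z = 56 mm on a rest rod (cannot be lifted) and stretches lengthwise, 275 N per m of stretch, 75 mm at most
- spring_c: new bright extension spring C, coil 18 mm thick, bolted to the tension bar in line with post C (deck x = 55 mm). Origin: the bolt, at wire height. It swivels 0.3 rad either way about the bolt, lies level at z = 56 mm on a rest rod (cannot be lifted) and stretches lengthwise, 275 N per m of stretch, 75 mm at most
- eye_a (a point): centre of spring A's pull eye at its free end: a level ring of 3 mm wire, 14 mm inside, 20 mm outside, 177 mm from the bolt unstretched. Behind it (towards the bolt) is the hook: a round bow, 14 mm wide inside, open towards the bolt, between the long shank on the deck's -x side and a short tip on the +x side that ends 14 mm behind the eye's centre
- seat_a (a point): where post A's axis lies when the hook is home: on the spring's line, 15 mm behind the eye's centre; 36 mm of stretch with slack lever. The shank bars the post's +x side: pass the post with the eye about 20 mm to its -x side, draw out until the eye's centre is 24 mm or more past the post's axis, swing into line, let back
- eye_b (a point): centre of spring B's pull eye at its free end: a level ring of 3 mm wire, 14 mm inside, 20 mm outside, 177 mm from the bolt unstretched. Behind it (towards the bolt) is the hook: a round bow, 14 mm wide inside, open towards the bolt, between the long shank on the deck's -x side and a short tip on the +x side that ends 14 mm behind the eye's centre
- seat_b (a point): where post B's axis lies when the hook is home: on the spring's line, 15 mm behind the eye's centre; 36 mm of stretch with slack lever. The shank bars the post's +x side: pass the post with the eye about 20 mm to its -x side, draw out until the eye's centre is 24 mm or more past the post's axis, swing into line, let back
- eye_c (a point): centre of spring C's pull eye at its free end: a level ring of 3 mm wire, 14 mm inside, 20 mm outside, 177 mm from the bolt unstretched. Behind it (towards the bolt) is the hook: a round bow, 14 mm wide inside, open towards the bolt, between the long shank on the deck's -x side and a short tip on the +x side that ends 14 mm behind the eye's centre
- seat_c (a point): where post C's axis lies when the hook is home: on the spring's line, 15 mm behind the eye's centre; 36 mm of stretch with slack lever. The shank bars the post's +x side: pass the post with the eye about 20 mm to its -x side, draw out until the eye's centre is 24 mm or more past the post's axis, swing into line, let back
- weight_lever (a joint): weight lever of the deck, rad: 0 = slack, against its stop, the lever lying along the deck's -x and pointing at the white mark; grows anticlockwise seen from above. 0.75 = green mark, 1.25 = red mark and far stop. Stiff (0.75 N m friction) and stays where it is left; 1 rad draws the tension bar 12 mm back (towards -y)
- lever_knob (a point): middle of the lever's upright black knob, 22 mm in diameter, from z = 66 to 102 mm, on the arm 105 mm from the lever's upright axis, which is at the deck's x = 0, y = -165 mm (arm top at z = 58 mm)
- puller: spring puller: beech handle 90 mm long (x), 24 mm wide (y), 32 mm high, with a thin steel shank out of its +x end whose tip is turned straight down. Origin: middle of the handle's underside; x runs from handle to tip, z up. It lies flat on the bench. 0.22 kg
- puller_tip (a point): lower end of the puller's turned-down tip, a 5 mm pin 115 mm from the handle's middle, level with the handle's underside (1 mm above it); the pin hangs 20 mm clear below the shank (5.4 mm thick), so that it reaches through a spring's eye while the shank passes over the post's head
- worn_a: worn, rusty old spring lying on the bench, 122 mm long (its own y), 18 mm thick, 0.05 kg. Origin: middle of its underside. May be absent
- worn_b: worn, rusty old spring lying on the bench, 122 mm long (its own y), 18 mm thick, 0.05 kg. Origin: middle of its underside. May be absent
- worn_c: worn, rusty old spring lying on the bench, 122 mm long (its own y), 18 mm thick, 0.05 kg. Origin: middle of its underside. May be absent
- mud_pan: grey steel mud pan, an open trough 304 mm long (its own y), 106 mm wide at the rim, 62 mm at the floor, 67 mm deep, fixed on the bench. Origin: middle of its underside
- filler_tub: blue tub of filler, 69 mm across, 56 mm high, a bystander

How it is judged:
By the outcome, as a careful person would: the job done as asked, in the order asked, and still so for the second after the job is handed in, with the robot touching nothing.
Of worn_a, worn_b, worn_c only 2 to 3 are there at a start; the rules pass over those that are not, and their reading is None.
At some moment in a run one of puller, worn_a, worn_b, worn_c may be knocked a few centimetres aside while the robot is not near it.
It also fails if it takes over 208 s, if anything falls off the work surface, if the arm or the gripper's body presses on something with over 40 N, if the wrist force passes 120 N, or if a joint passes its speed limit or range.

## Working session

There is one attempt and no reset: what is moved stays moved. The work goes in short steps, Python scripts to look and compute and a tool call to move; the robot and the scene stay as the last step left them, time stands still between calls to the robot, and variables do not carry over. Pictures are saved under pics/ and viewed, about 12 in all and at most 16, crops included, and the job is handed in when it is done.

Besides the shell and the picture viewer there is one more tool, called after "Emit:" by a JSON object that holds its "name" and its "arguments", one argument or row to a line. carry_out: Moves the arm, as the interface text tells. Its arguments: {"type":"object","properties":{"increments":{"type":"array"},"grip":{"type":"number"},"force":{"type":"number"}},"required":["increments"]}

```bash
ls; mkdir -p pics; python3 - <<'E'
from workcell import sensors, imaging, job, ctrl
import cv2
s=sensors.get_state();print(s['t'],s['tcp_pos'],s['tool_rot'],s['grip_width'],ctrl.grip_depth)
for n in ("scene","side"):
    im=imaging.snapshot(n);cv2.imwrite(f"pics/{n}0.png",im[:,:,::-1]);p=imaging.camera_params(n);print(n,p)
print(imaging.camera_params("wrist"))
E
```

```text
pics
0.0 [ 0.15649019 -0.50080184  0.19381812] [[ 9.54505498e-01  2.98193272e-01 -1.63465616e-04]
 [ 2.98193270e-01 -9.54504900e-01  1.08111574e-03]
 [ 1.66352708e-04 -1.08067527e-03 -9.99999402e-01]] 0.08558374408839443 0.0187
scene {'fx': 409.4736055438913, 'fy': 409.4736055438913, 'cx': 316.1540149092172, 'cy': 199.66379517311776, 'rvec': array([ 1.20610135, -1.98264604,  1.16413827]), 'tvec': array([0.29175359, 0.30352118, 0.98117525])}
side {'fx': 448.5551516624546, 'fy': 448.5551516624546, 'cx': 313.0255954441873, 'cy': 196.48872367751045, 'rvec': array([ 0.51563514, -2.35848694,  1.56733552]), 'tvec': array([0.5264522 , 0.15057448, 1.10193879])}
{'fx': 279.57840064915825, 'fy': 279.57840064915825, 'cx': 318.98868695782147, 'cy': 200.38000441856477, 'rvec': array([-2.31652032,  1.70385803,  0.27289853]), 'tvec': array([-0.52387664, -0.03950252,  0.38174353])}
```

View pics/scene0.png

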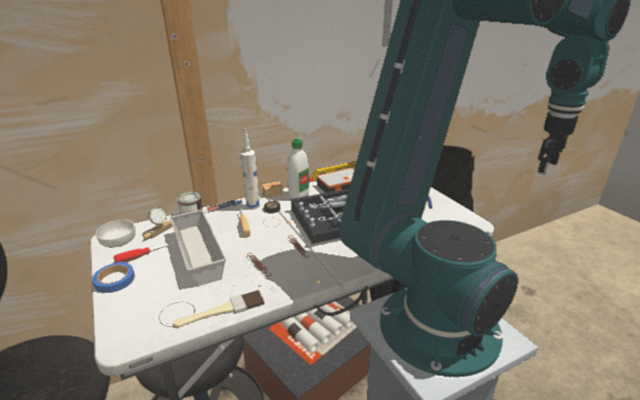

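View pics/side0.png

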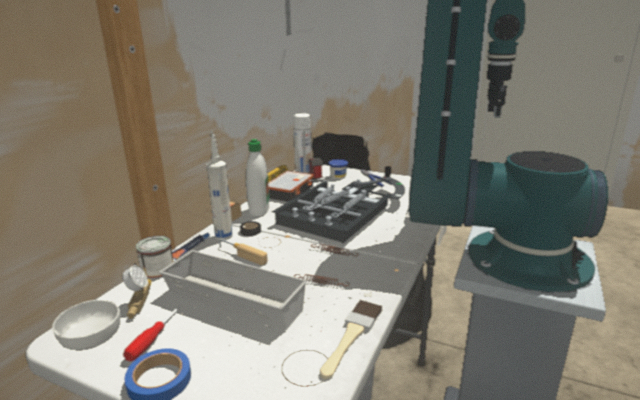

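The scene shows the deck at about (335,215), the puller handle at (244,224), worn springs at (258,264) and (300,245), and the pan at (198,245). The side view agrees: puller (250,253), worn springs (333,250) and (327,280).

```bash
cat > h.py <<'E'
from workcell import sensors, imaging, job, ctrl
import cv2, numpy as np
def cast(p,uv,z):
    R=cv2.Rodrigues(np.array(p['rvec']))[0]; t=np.array(p['tvec'])
    d=R.T@np.array([(uv[0]-p['cx'])/p['fx'],(uv[1]-p['cy'])/p['fy'],1.]); c=-R.T@t
    return c+d*(z-c[2])/d[2]
def proj(p,X):
    return cv2.projectPoints(np.array(X,float).reshape(-1,3),np.array(p['rvec']),np.array(p['tvec']),np.array([[p['fx'],0,p['cx']],[0,p['fy'],p['cy']],[0,0,1]]),None)[0].reshape(-1,2)
def snap(n,f):
    p=imaging.camera_params(n); im=imaging.snapshot(n); im=im[:,:,::-1].copy(); cv2.imwrite(f"pics/{f}.png",im); np.save(f"pics/{f}.npy",p,allow_pickle=True); return p,im
def load(f): return np.load(f"pics/{f}.npy",allow_pickle=True).item(), cv2.imread(f"pics/{f}.png")
def st():
    s=sensors.get_state(); R=s['tool_rot']; print('t',round(s['t'],2),'tcp',s['tcp_pos'].round(4),'x',R[:,0].round(3),'y',R[:,1].round(3),'F',s['contact_force'].round(1),'w',round(s['grip_width'],4),'j',np.round(s['joint_pos'],2)); return s
E
python3 - <<'E'
from h import *
p=imaging.camera_params("side");q=imaging.camera_params("scene")
for n,uv,z in [('puller',(250,253),.016),('w1',(333,250),.009),('w2',(327,280),.009),('pan1',(168,258),.067),('pan2',(302,290),.067),('pan3',(199,250),.067),('pan4',(275,310),.067),('deckL',(275,207),.048),('deckfront',(342,237),.0),('deckR',(390,200),.0)]:
    print(n,cast(p,uv,z).round(3))
for n,uv,z in [('puller',(244,224),.016),('w1',(300,245),.009),('w2',(258,264),.009),('deck front',(311,240),0),('deckleft',(291,195),.048)]:
    print(n,cast(q,uv,z).round(3))
w=imaging.camera_params("wrist");s=st();R=cv2.Rodrigues(w['rvec'])[0]
print('cam in tool',s['tool_rot'].T@(-R.T@w['tvec']-s['tcp_pos']), 'cam z in tool',s['tool_rot'].T@R.T)
E
```

```text
puller [0.626 0.275 0.016]
w1 [0.447 0.168 0.009]
w2 [0.405 0.299 0.009]
pan1 [0.731 0.442 0.067]
pan2 [0.399 0.433 0.067]
pan3 [0.69  0.385 0.067]
pan4 [0.416 0.509 0.067]
deckL [0.673 0.065 0.048]
deckfront [0.459 0.077 0.   ]
deckR [ 0.413 -0.222  0.   ]
puller [0.635 0.273 0.016]
w1 [0.448 0.155 0.009]
w2 [0.419 0.303 0.009]
deck front [0.468 0.107 0.   ]
deckleft [0.694 0.074 0.048]
t 0.1 tcp [ 0.1565 -0.5008  0.1939] x [0.955 0.298 0.   ] y [ 0.298 -0.955 -0.001] F [ 0.1 -0.2 -0. ] w 0.0855 j [-1.42  0.26 -0.05  1.26 -0.    1.42]
cam in tool [ 0.0806494  -0.00042019 -0.18049016] cam z in tool [[-5.71763357e-04 -9.50550698e-01 -3.10568904e-01]
 [ 9.99999713e-01 -3.88904467e-04 -6.50708357e-04]
 [ 4.97749649e-04 -3.10569187e-01  9.50550647e-01]]
```

Emit:
{"name": "carry_out", "arguments": {
  "increments": [
    [0, 0, -1, 0.047],
    [0, 0, -1, 0.047],
    [1, -1, -1, 0],
    [1, -1, -1, 0],
    [1, -1, -1, 0],
    [1, -1, 0, 0],
    [1, -1, 0, 0],
    [1, -1, 0, 0],
    [1, -1, 0, 0],
    [1, -1, 0, 0],
    [1, -1, 0, 0],
    [1, -1, 0, 0]
  ]
}}

```text
t: 1.3
tcp_pos: [0.3557, -0.2986, 0.2941]
tool_rot: [[1.0, 0.007, -0.0], [0.007, -1.0, 0.0], [-0.0, -0.0, -1.0]]
contact_force: [0.5, -0.5, 0.3]
grip_width: 0.0851
```

Emit:
{"name": "carry_out", "arguments": {
  "increments": [
    [1, -1, 0, 0],
    [1, -1, 0, 0],
    [1, -1, 0, 0],
    [1, -1, 0, 0],
    [1, -1, 0, 0],
    [1, -1, 0, 0],
    [0, -1, 0, 0],
    [0, -1, 0, 0],
    [0, -1, 0, 0],
    [0, -1, 0, 0],
    [0, -1, 0, 0],
    [0, -1, 0, 0]
  ]
}}

```text
t: 2.5
tcp_pos: [0.473, -0.0579, 0.294]
tool_rot: [[1.0, 0.008, -0.001], [0.008, -1.0, 0.0], [-0.001, -0.0, -1.0]]
contact_force: [0.1, 0.2, -1.0]
grip_width: 0.0853
```

```bash
python3 - <<'E'
from h import *
st(); snap("wrist","w1")
E
```

```text
t 2.5 tcp [ 0.473  -0.0579  0.294 ] x [ 1.     0.008 -0.001] y [ 0.008 -1.    -0.   ] F [ 0.1  0.2 -1. ] w 0.0853 j [-0.29  0.17  0.09  1.5  -0.    2.84]
```

View pics/w1.png

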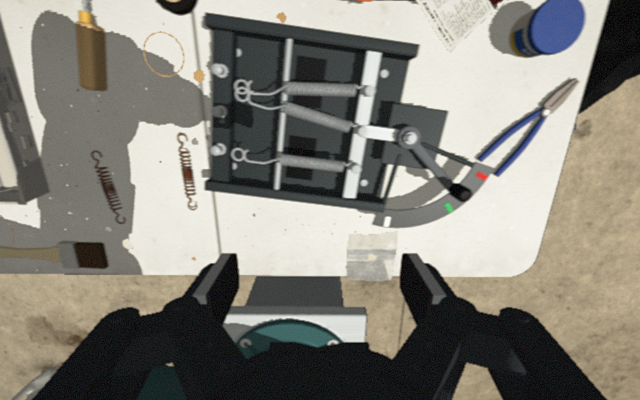

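The view shows the deck with rim corners (208,15), (418,47), (385,212), (207,187), post heads near (219,72), (221,112), (218,150), and the lever pivot at (408,137) with its knob at (460,192). The puller handle is at (92,55) with its shank going up, and two worn springs are at (110,187) and (188,172). I'll zoom in on the details.

```bash
python3 - <<'E'
from h import *
p,im=load("w1")
c=im[0:230,200:420]; cv2.imwrite("pics/w1c.png",cv2.resize(c,None,fx=3,fy=2.6,interpolation=cv2.INTER_CUBIC))
for n,uv,z in [('cl',(208,15),.048),('cr',(418,47),.048),('br',(385,212),.048),('bl',(207,187),.048),('pC',(219,72),.064),('pB',(221,112),.064),('pA',(218,150),.064),('piv',(408,137),.066),('knob',(461,191),.102),('w1',(110,187),.009),('w2',(188,172),.009),('hand',(92,55),.032),('tip',(85,5),.02)]:
    print(n,cast(p,uv,z).round(4))
E
```

```text
cl [0.6702 0.0909 0.048 ]
cr [ 0.6344 -0.1905  0.048 ]
br [ 0.3948 -0.1648  0.048 ]
bl [0.4349 0.1199 0.048 ]
pC [0.5997 0.0783 0.064 ]
pB [0.5484 0.0808 0.064 ]
pA [0.4955 0.0906 0.064 ]
piv [ 0.5162 -0.184   0.066 ]
knob [ 0.4467 -0.254   0.102 ]
w1 [0.4229 0.3035 0.009 ]
w2 [0.4502 0.1652 0.009 ]
hand [0.6242 0.2674 0.032 ]
tip [0.6888 0.2705 0.02  ]
```

View pics/w1c.png

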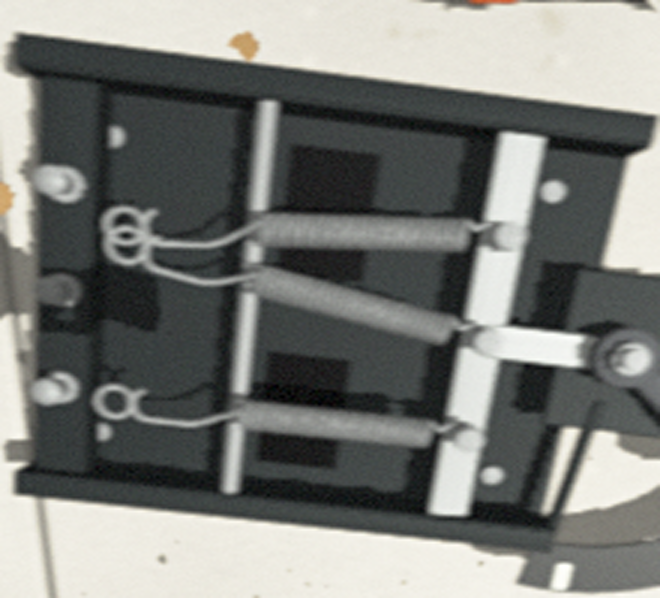

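Emit:
{"name": "carry_out", "arguments": {
  "increments": [
    [-0.14, 1, 0.5, 0],
    [-0.14, 1, 0.5, 0],
    [-0.14, 1, 0.5, 0],
    [-0.14, 1, 0.5, 0],
    [-0.14, 1, 0.5, 0],
    [-0.14, 1, 0.5, 0],
    [-0.14, 1, 0.5, 0],
    [-0.14, 1, 0.5, 0],
    [-0.14, 1, 0.5, 0],
    [-0.14, 0.8, 0.5, 0],
    [0, 0, 1, 0],
    [0, 0, 1, 0]
  ]
}}

```text
t: 3.75
tcp_pos: [0.4465, -0.2556, 0.1534]
tool_rot: [[1.0, 0.007, 0.0], [0.007, -1.0, -0.0], [0.0, 0.0, -1.0]]
contact_force: [0.1, -0.5, -0.2]
grip_width: 0.0853
```

```bash
python3 - <<'E'
from h import *
st(); p,im=snap("wrist","w2"); cv2.imwrite("pics/w2s.png",im[100:400])
E
```

```text
t 3.75 tcp [ 0.4465 -0.2556  0.1534] x [1.    0.007 0.   ] y [ 0.007 -1.     0.   ] F [ 0.1 -0.5 -0.2] w 0.0853 j [-0.68  0.26 -0.16  1.15  0.    2.46]
```

View pics/w2s.png

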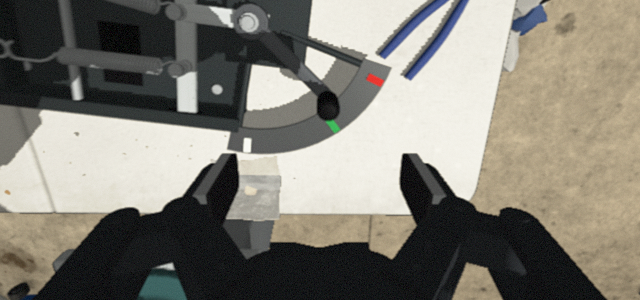

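```bash
python3 - <<'E'
from h import *
p,im=load("w2")
print(cast(p,(328,203),.102),cast(p,(249,120),.066), proj(p,[.4465,-.2556,.1534]))
E
```

```text
[ 0.4488659  -0.26261461  0.102     ] [ 0.51698351 -0.18980266  0.066     ] [[320.17012454 229.49556537]]
```

Emit:
{"name": "carry_out", "arguments": {
  "increments": [
    [0.1, 0.2, 1, 0],
    [0, 0, 1, 0],
    [0, 0, 1, 0],
    [0, 0, 0.9, 0],
    [0, 0, 0, 0]
  ]
}}

```text
t: 4.3
tcp_pos: [0.4478, -0.2581, 0.0748]
tool_rot: [[1.0, 0.008, -0.003], [0.008, -1.0, 0.002], [-0.003, -0.002, -1.0]]
contact_force: [-0.6, 0.2, 1.1]
grip_width: 0.0855
```

Emit:
{"name": "carry_out", "arguments": {
  "increments": [
    [0, 0, 0, 0],
    [0, 0, 0, 0],
    [0, 0, 0, 0],
    [0, 0, 0, 0],
    [0, 0, 0, 0],
    [0, 0, 0, 0]
  ],
  "grip": 0,
  "force": 50
}}

```text
t: 4.9
tcp_pos: [0.4488, -0.259, 0.0764]
tool_rot: [[1.0, 0.008, 0.0], [0.008, -1.0, -0.0], [0.0, 0.0, -1.0]]
contact_force: [-0.1, 0.1, -1.3]
grip_width: 0.0004
```

```bash
python3 - <<'E'
from h import *
st(); p,im=snap("wrist","w3"); p2,im2=snap("side","s3"); cv2.imwrite("pics/w3s.png",np.vstack([im[60:400],cv2.resize(im2[150:270,280:460],(640,427))])[:, :][:600])
E
```

```text
t 4.9 tcp [ 0.4488 -0.259   0.0764] x [1.    0.008 0.   ] y [ 0.008 -1.     0.   ] F [-0.1  0.1 -1.3] w 0.0004 j [-0.68  0.32 -0.3   0.95  0.    2.45]
```

View pics/w3s.png

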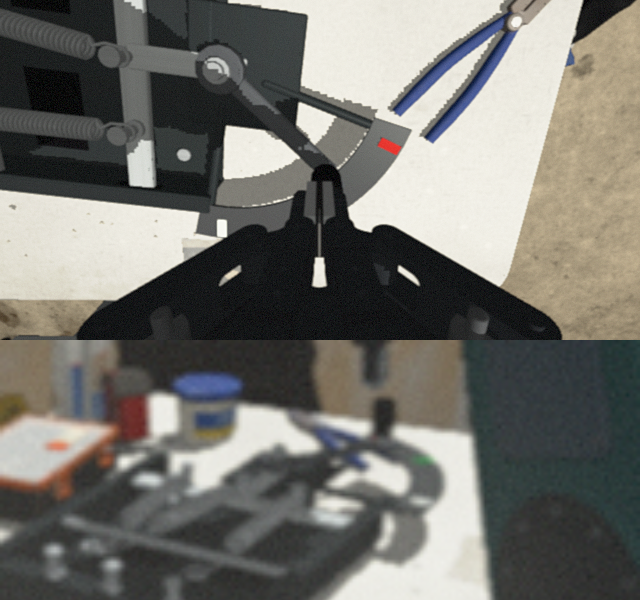

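```bash
python3 - <<'E'
from h import *
p,im=load("w3")
for uv,z in [((218,124),.066),((325,222),.102),((325,240),.102),((325,222),.066),((272,178),.058),((300,210),.058)]: print(uv,z,cast(p,uv,z).round(4))
print(proj(p,[[.4488,-.259,.0764]]),proj(p,[[.4488,-.259,.102]]))
cv2.imwrite("pics/w3z.png",cv2.resize(im[90:330,200:440],None,fx=2.5,fy=2.5,interpolation=cv2.INTER_CUBIC))
E
```

```text
(218, 124) 0.066 [ 0.5194 -0.191   0.066 ]
(325, 222) 0.102 [ 0.465  -0.2616  0.102 ]
(325, 240) 0.102 [ 0.4532 -0.2618  0.102 ]
(325, 222) 0.066 [ 0.4501 -0.2626  0.066 ]
(272, 178) 0.058 [ 0.4812 -0.2236  0.058 ]
(300, 210) 0.058 [ 0.4565 -0.2437  0.058 ]
[[320.20807593 229.37517595]] [[320.36372793 246.37507345]]
```

View pics/w3z.png

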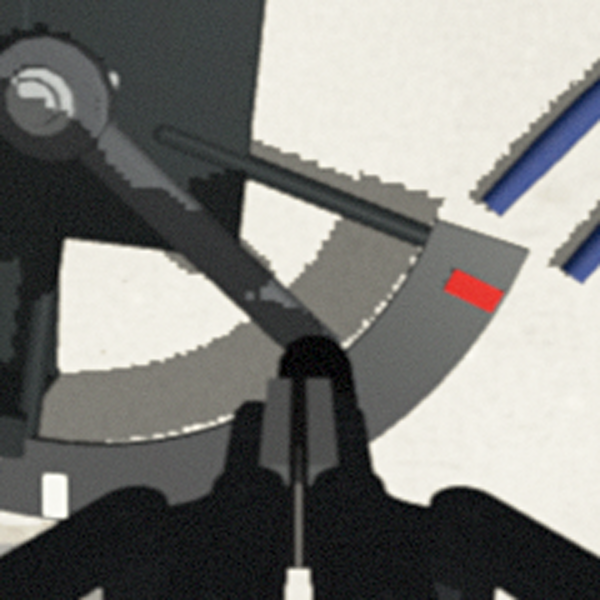

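```bash
python3 - <<'E'
from h import *
p,im=load("s3")
print(proj(p,[[.4488,-.259,.0764],[.4488,-.259,.102],[.4385,-.26,.102],[.4385,-.26,.066]]))
g=im.max(2)
for r in range(158,196,2): print(r,' '.join('%3d'%v for v in g[r,372:408]))
E
```

```text
[[383.59963493 172.801893  ]
 [383.90436857 165.37723083]
 [387.06241897 165.6625788 ]
 [386.60447509 176.09629085]]
158 123 126 128 126 123 129 127 124 128 106  74  51  47  56  74  97  92 110 124 128 125 127 125 129 131 127 125 125 125 123 125 128 124 120 122 117
160 131 127 126 127 127 126 127 128 125 107  77  48  55  57  71  87  93 113 122 126 129 128 124 124 132 126 125 128 128 124 125 128 122 121 124 118
162 131 128 125 129 127 133 128 127 129 119 106  93  87  83  92 101 119 123 125 130 127 126 125 129 124 123 125 126 125 124 122 125 119 122 123 129
164 129 128 129 127 127 127 128 127 127 128 132 126 122 120 120 123 124 127 126 129 126 125 129 125 125 122 124 120 123 121 120 124 126 128 122 121
166 130 130 128 127 124 125 125 128 128 129 127 125 116 101  79  74  78  84  97 118 121 127 127 129 123 122 122 121 123 120 122 124 121 124 119 117
168 129 124 131 131 124 123 128 125 124 126 121 119  99  68  42  42  50  46  60  97 119 126 129 125 125 123 125 123 124 123 119 118 122 121 117 123
170 137 131 130 128 126 125 126 128 127 129 127 118 102  65  41  40  45  46  60  94 118 124 124
[... 1128 characters left out ...]
 113 130 174 215 228 233 232 235 234 230 233 230 200 156 114 100  98  97  95  99 102 100 133 192 225 235 236
188  64  99 147 195 229 235 237 232 212 203 210 229 234 235 233 235 236 233 234 234 236 233 207 151 112  94 101 103 101  97  98 106 147 206 233 238
190 153 199 221 229 227 199 168 142 124 120 121 142 159 173 197 224 232 233 236 237 237 232 204 146 104  97 103 100 101 100  97 102 143 198 231 237
192  78  88  96  98 100 112 109 109 103 115 109 112 113 115 114 121 140 168 196 227 227 202 155 110  98  94 101  92 100  98  97 110 155 211 235 236
194 191 198 195 175 156 135 122 104  83  77  76  80  81  87  88  83  80  80  84 102 111 108 114 143 164 173 170 158 148 129 122 161 205 232 233 233
```

The side view settles it: the knob spans rows 166–176 and the shut fingertips end at row 162. The fingers closed above the knob, so the tips sit about 35 mm higher than the reported TCP. I'll shift 12 mm towards -x and go lower.

Emit:
{"name": "carry_out", "arguments": {
  "increments": [
    [0, 0, 0, 0],
    [0, 0, 0, 0],
    [0, 0, 0, 0],
    [0, 0, 0, 0],
    [0, 0, 0, 0],
    [-0.6, 0.1, 0, 0],
    [0, 0, 0.5, 0],
    [0, 0, 0.5, 0]
  ],
  "grip": 100
}}

```text
t: 5.8
tcp_pos: [0.4364, -0.2611, 0.0556]
tool_rot: [[1.0, 0.007, 0.0], [0.007, -1.0, -0.0], [0.0, 0.0, -1.0]]
contact_force: [0.2, -0.4, 0.7]
grip_width: 0.0853
```

Emit:
{"name": "carry_out", "arguments": {
  "increments": [
    [0, 0, 0, 0],
    [0, 0, 0, 0],
    [0, 0, 0, 0],
    [0, 0, 0, 0],
    [0, 0, 0, 0],
    [0, 0, 0, 0],
    [0, 0, 0, 0]
  ],
  "grip": 0,
  "force": 50
}}

```text
t: 6.5
tcp_pos: [0.4365, -0.263, 0.057]
tool_rot: [[1.0, 0.006, -0.001], [0.006, -1.0, -0.004], [-0.001, 0.004, -1.0]]
contact_force: [-7.5, -10.2, 3.6]
grip_width: 0.019
```

```bash
python3 - <<'E'
from h import *
st(); p,im=snap("side","s4")
g=im.max(2)
for r in range(150,184,2): print(r,' '.join('%3d'%v for v in g[r,372:402]))
p,im=snap("wrist","w4"); print(proj(p,[sensors.get_state()['tcp_pos']]))
E
```

```text
t 6.5 tcp [ 0.4365 -0.263   0.057 ] x [ 1.     0.006 -0.001] y [ 0.006 -1.     0.004] F [ -7.5 -10.2   3.6] w 0.019 j [-0.7   0.32 -0.36  0.89 -0.    2.44]
150 129 126 124 126 130 125 126 122  98  65  46  50  48  46  42  42  47  46  48  44  43  48  44  67  96 117 131 127 124 129
152 132 129 127 127 122 127 131 123 119  94  63  45  46  48  43  49  43  50  48  46  42  44  54  75 108 119 124 126 132 127
154 130 126 127 131 127 126 125 129 124 100  67  47  46  50  50  47  48  52  46  46  46  53  78 102 123 132 126 122 128 129
156 125 127 125 125 125 127 127 130 123  99  70  45  49  48  50  39  50  49  41  44  64  92 119 126 126 126 130 126 128 128
158 125 126 131 129 125 125 129 135 129 122 115 101  78  46  48  47  53  46  57  53  73  96 122 127 129 127 125 126 126 123
160 123 128 127 126 128 130 132 124 127 134 131 124 101  75  55  53  59  69  82  78  78  97 124 130 125 128 122 126 126 125
162 119 126 130 127 126 126 125 129 130 130 126 126 107  73  57  49  59  74  93  83  71  98 121 128 125 125 124 128 120 122
164 128 130 132 126 124 126 127 127 129 129 127 124 104  69  47  45  57  81 
[... 493 characters left out ...]
41  57  96 117 122 122 119 124 121 118 118 119 115
174 156 180 193 215 223 231 237 234 236 239 238 226 177 101  46  44  41  56 108 168 201 196 188 178 169 167 171 167 154 142
176 124 105  95  98 114 134 156 168 193 203 198 171 132  84  63  56  53  82 144 204 232 236 236 234 235 236 238 236 236 231
178 119 131 133 127 111  99  82  80  84  85  90  89  89  90  93 100  99  98 107 128 153 180 207 224 231 234 233 236 237 233
180  86  98  99 111 102  87  68  66  67  68  72  74  67  71  70  73  72  84  84  88  88  95 101 113 142 169 205 227 233 237
182  66  71  71  73  75  66  78  95 119 148 176 195 188 155 126  96  87  72  84  88  91  99  98 100 103 113 124 146 180 217
[[320.13400522 229.40639541]]
```

Emit:
{"name": "carry_out", "arguments": {
  "increments": [
    [0, 0, 0, 0],
    [0, 0, 0, 0],
    [0, 0, 0, 0],
    [0, 0, 0, 0],
    [0, 0, 0, 0],
    [0.4, 0.1, 0, 0],
    [0, 0, 0.6, 0],
    [0, 0, 0, 0]
  ],
  "grip": 100
}}

```text
t: 7.4
tcp_pos: [0.4448, -0.2627, 0.0433]
tool_rot: [[1.0, 0.008, -0.001], [0.008, -1.0, 0.001], [-0.001, -0.001, -1.0]]
contact_force: [-0.3, 0.2, -0.1]
grip_width: 0.0851
```

Emit:
{"name": "carry_out", "arguments": {
  "increments": [
    [0, 0, 0, 0],
    [0, 0, 0, 0],
    [0, 0, 0, 0],
    [0, 0, 0, 0],
    [0, 0, 0, 0],
    [0, 0, 0, 0],
    [0, 0, 0, 0]
  ],
  "grip": 0,
  "force": 50
}}

```text
t: 8.1
tcp_pos: [0.4449, -0.263, 0.0447]
tool_rot: [[1.0, 0.007, 0.0], [0.007, -1.0, -0.0], [0.0, 0.0, -1.0]]
contact_force: [-1.1, 1.8, 5.4]
grip_width: 0.0202
```

Emit:
{"name": "carry_out", "arguments": {
  "increments": [
    [-0.29, -0.345, 0, 0],
    [-0.29, -0.345, 0, 0],
    [-0.225, -0.39, 0, 0],
    [-0.225, -0.39, 0, 0],
    [-0.155, -0.42, 0, 0],
    [-0.155, -0.42, 0, 0],
    [-0.08, -0.445, 0, 0],
    [-0.08, -0.445, 0, 0],
    [0, -0.45, 0, 0],
    [0, -0.45, 0, 0],
    [0, 0, 0, 0],
    [0, 0, 0, 0]
  ]
}}

```text
t: 9.3
tcp_pos: [0.4116, -0.181, 0.0444]
tool_rot: [[1.0, 0.007, -0.005], [0.007, -1.0, -0.001], [-0.005, 0.001, -1.0]]
contact_force: [-17.0, -2.4, 16.3]
grip_width: 0.0199
```

Emit:
{"name": "carry_out", "arguments": {
  "increments": [
    [-0.15, -0.2, 0, 0],
    [0, 0, 0, 0],
    [0.02, -0.2, 0, 0],
    [0, 0, 0, 0]
  ]
}}

```text
t: 9.7
tcp_pos: [0.4116, -0.1768, 0.0447]
tool_rot: [[1.0, 0.006, -0.001], [0.006, -1.0, -0.008], [-0.001, 0.008, -1.0]]
contact_force: [-5.7, -25.9, -7.0]
grip_width: 0.0204
```

Emit:
{"name": "carry_out", "arguments": {
  "increments": [
    [0.02, -0.2, 0, 0],
    [0, 0, 0, 0],
    [0, 0, 0, 0]
  ]
}}

```text
t: 10.0
tcp_pos: [0.4116, -0.1766, 0.0448]
tool_rot: [[1.0, 0.003, -0.003], [0.003, -1.0, -0.015], [-0.003, 0.015, -1.0]]
contact_force: [-12.0, -53.5, -17.4]
grip_width: 0.0203
```

Emit:
{"name": "carry_out", "arguments": {
  "increments": [
    [0, 0.35, 0, 0],
    [0, 0, 0, 0]
  ]
}}

```text
t: 10.2
tcp_pos: [0.4115, -0.1776, 0.0446]
tool_rot: [[1.0, 0.006, -0.001], [0.006, -1.0, -0.002], [-0.001, 0.002, -1.0]]
contact_force: [-5.1, -7.9, 3.2]
grip_width: 0.0203
```

Emit:
{"name": "carry_out", "arguments": {
  "increments": [
    [0, 0, 0, 0],
    [0, 0, 0, 0],
    [0, 0, 0, 0],
    [0, 0, 0, 0],
    [0, 0, 0, 0],
    [0, 0, -1, 0],
    [0, 0, -1, 0],
    [0, 0, -1, 0],
    [0, 0, -1, 0],
    [0, 0, -1, 0],
    [0, 0, -1, 0],
    [0, 0, -1, 0]
  ],
  "grip": 100
}}

```text
t: 11.4
tcp_pos: [0.4118, -0.176, 0.1851]
tool_rot: [[1.0, 0.008, 0.0], [0.008, -1.0, 0.0], [0.0, -0.0, -1.0]]
contact_force: [0.2, -0.4, -1.2]
grip_width: 0.0853
```

Emit:
{"name": "carry_out", "arguments": {
  "increments": [
    [0, 0, -1, -0.0476],
    [0, 0, -1, -0.0476],
    [0, 0, 0, -0.0476],
    [0, 0, 0, -0.0476],
    [0, 0, 0, -0.0476],
    [0, 0, 0, -0.0476],
    [0, 0, 0, -0.0476],
    [0, 0, 0, -0.0476],
    [0, 0, 0, -0.0476],
    [0, 0, 0, -0.0476],
    [0, 0, 0, -0.0476],
    [0, 0, 0, -0.0476]
  ]
}}

```text
t: 12.6
tcp_pos: [0.4119, -0.1761, 0.2243]
tool_rot: [[-0.235, 0.972, -0.0], [0.972, 0.235, 0.0], [0.0, 0.0, -1.0]]
contact_force: [0.3, 1.3, 0.4]
grip_width: 0.0856
```

Emit:
{"name": "carry_out", "arguments": {
  "increments": [
    [0, 0, 0, -0.0476],
    [0, 0, 0, -0.0476],
    [0, 0, 0, -0.0476],
    [0, 0, 0, -0.0476],
    [0, 0, 0, -0.0476],
    [0, 0, 0, -0.0476],
    [0, 0, 0, -0.0476],
    [0, 0, 0, -0.0476],
    [0, 0, 0, -0.0476],
    [0, 0, 0, -0.0476],
    [0, 0, 0, -0.0476],
    [0, 0, 0, -0.0476]
  ]
}}

```text
t: 13.8
tcp_pos: [0.4119, -0.1761, 0.2243]
tool_rot: [[-0.896, -0.445, -0.0], [-0.445, 0.896, 0.0], [-0.0, 0.0, -1.0]]
contact_force: [-0.4, -0.7, 0.3]
grip_width: 0.0856
```

Emit:
{"name": "carry_out", "arguments": {
  "increments": [
    [0, 0, 0, -0.0476],
    [0, 0, 0, -0.0476],
    [0, 0, 0, -0.0476],
    [0, 0, 0, -0.0476],
    [0, 0, 0, -0.0476],
    [0, 0, 0, -0.0476],
    [0, 0, 0, -0.0476],
    [0, 0, 0, -0.0476],
    [0, 0, 0, -0.0476],
    [0, 0, 0, -0.0476],
    [0, 0, 0, -0.0476],
    [0, 0, 0, -0.0476]
  ]
}}

```text
t: 15.0
tcp_pos: [0.4119, -0.1761, 0.2242]
tool_rot: [[0.633, -0.775, -0.0], [-0.775, -0.633, 0.0], [-0.0, -0.0, -1.0]]
contact_force: [-0.3, 0.6, -0.3]
grip_width: 0.0853
```

Emit:
{"name": "carry_out", "arguments": {
  "increments": [
    [0, 0, 0, -0.0476],
    [0, 0, 0, -0.0476],
    [0, 0, 0, -0.0476],
    [0, 0, 0, -0.0476],
    [0, 0, 0, -0.0476],
    [0, 0, 0, -0.0476]
  ]
}}

```text
t: 15.6
tcp_pos: [0.4592, -0.0385, 0.2246]
tool_rot: [[0.983, -0.179, -0.047], [-0.183, -0.978, -0.103], [-0.027, 0.11, -0.994]]
contact_force: [0.6, -0.1, -1.1]
grip_width: 0.0854
```

```bash
python3 - <<'E'
from h import *
st()
E
```

```text
t 15.6 tcp [ 0.4592 -0.0385  0.2246] x [ 0.983 -0.183 -0.027] y [-0.179 -0.978  0.11 ] F [ 0.6 -0.1 -1.1] w 0.0854 j [-0.18  0.17 -0.09  1.33 -0.11 -3.14]
```

Emit:
{"name": "carry_out", "arguments": {
  "increments": [
    [0, -1, 0, 0],
    [0, -1, 0, 0],
    [0, -1, 0, 0],
    [0, -1, 0, 0],
    [0, -1, 0, 0],
    [0, -1, 0, 0],
    [0, -1, 0, 0],
    [0, -1, 0, 0],
    [0, -1, 0, 0],
    [0, -1, 0, 0],
    [0, -1, 0, 0],
    [0, -1, 0, 0]
  ]
}}

```text
t: 16.8
tcp_pos: [0.5026, 0.1956, 0.1983]
tool_rot: [[0.982, -0.182, -0.047], [-0.186, -0.977, -0.102], [-0.027, 0.109, -0.994]]
contact_force: [-0.2, -0.1, -0.1]
grip_width: 0.0854
```

Emit:
{"name": "carry_out", "arguments": {
  "increments": [
    [1, -1, 0, 0],
    [1, -1, 0, 0],
    [1, -1, 0, 0],
    [1, -1, 0, 0],
    [1, -1, 0, 0],
    [1, -1, 0, 0],
    [1, -1, 0, 0],
    [0, -1, 0, 0],
    [0, 0, 0, 0],
    [0, 0, 0, 0],
    [0, 0, 0, 0]
  ]
}}

```text
t: 17.9
tcp_pos: [0.6691, 0.3243, 0.1777]
tool_rot: [[0.982, -0.183, -0.046], [-0.187, -0.977, -0.102], [-0.027, 0.109, -0.994]]
contact_force: [-1.0, -0.3, -0.2]
grip_width: 0.0857
```

```bash
python3 - <<'E'
from h import *
st(); snap("wrist","w5")
E
```

```text
t 17.9 tcp [0.6691 0.3243 0.1777] x [ 0.982 -0.187 -0.027] y [-0.183 -0.977  0.109] F [-1.  -0.3 -0.2] w 0.0857 j [ 0.38  0.79  0.83  1.69 -0.08 -2.58]
```

View pics/w5.png

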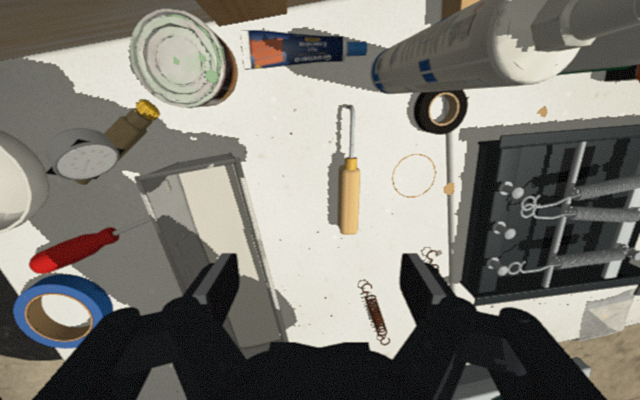

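The view shows the puller with its handle at (349,200), shank end near (346,106), and the pan at left. Passing the joint 6 limit left the tool tilted 6.5°. I'll undo that by going to the opposite limit, and take measurements from this picture first.

```bash
python3 - <<'E'
from h import *
p,im=load("w5")
hsv=cv2.cvtColor(im,cv2.COLOR_BGR2HSV)
m=cv2.inRange(hsv,(10,80,90),(28,255,255)); m[:, :300]=0; m[:,380:]=0; m[:140]=0;m[245:]=0
n,l,s,c=cv2.connectedComponentsWithStats(m); i=1+s[1:,4].argmax(); print(s[i],c[i])
ys,xs=np.where(l==i); r=cv2.minAreaRect(np.c_[xs,ys].astype(np.float32)); print(r)
for uv,z in [(c[i],.032),(r[0],.025),((349,235),.03),((350,172),.03),((346,106),.024),((244,158),.067),((142,178),.067),((284,345),.067),((361,285),.009),((387,338),.009),((375,312),.009),((430,255),.009),((511,189),.064),((506,229),.064),((497,266),.064)]: print(np.round(uv),z,cast(p,uv,z).round(4))
E
```

```text
[ 339  158   21   76 1298] [349.42218798 196.60477658]
((349.1809997558594, 195.50311279296875), (19.307476043701172, 75.2302017211914), 0.9877604246139526)
[349. 197.] 0.032 [0.6324 0.2772 0.032 ]
[349. 196.] 0.025 [0.6313 0.2761 0.025 ]
[349 235] 0.03 [0.5789 0.2853 0.03  ]
[350 172] 0.03 [0.6628 0.2715 0.03  ]
[346 106] 0.024 [0.7384 0.2636 0.024 ]
[244 158] 0.067 [0.7109 0.3828 0.067 ]
[142 178] 0.067 [0.7119 0.4857 0.067 ]
[284 345] 0.067 [0.4594 0.3997 0.067 ]
[361 285] 0.009 [0.4798 0.277  0.009 ]
[387 338] 0.009 [0.3637 0.2482 0.009 ]
[375 312] 0.009 [0.423  0.2618 0.009 ]
[430 255] 0.009 [0.5051 0.1674 0.009 ]
[511 189] 0.064 [0.611  0.0899 0.064 ]
[506 229] 0.064 [0.558  0.0933 0.064 ]
[497 266] 0.064 [0.505 0.103 0.064]
```

Emit:
{"name": "carry_out", "arguments": {
  "increments": [
    [0, 0, -1, 0.0476],
    [0, 0, -1, 0.0476],
    [0, 0, -1, 0.0476],
    [0, 0, 0, 0.0476],
    [0, 0, 0, 0.0476],
    [0, 0, 0, 0.0476],
    [0, 0, 0, 0.0476],
    [0, 0, 0, 0.0476],
    [0, 0, 0, 0.0476],
    [0, 0, 0, 0.0476],
    [0, 0, 0, 0.0476],
    [0, 0, 0, 0.0476]
  ]
}}

```text
t: 19.15
tcp_pos: [0.6722, 0.3303, 0.2364]
tool_rot: [[-0.392, -0.919, -0.046], [-0.913, 0.395, -0.102], [0.112, 0.002, -0.994]]
contact_force: [0.2, 1.4, 0.1]
grip_width: 0.0855
```

Emit:
{"name": "carry_out", "arguments": {
  "increments": [
    [0, 0, 0, 0.0476],
    [0, 0, 0, 0.0476],
    [0, 0, 0, 0.0476],
    [0, 0, 0, 0.0476],
    [0, 0, 0, 0.0476],
    [0, 0, 0, 0.0476],
    [0, 0, 0, 0.0476],
    [0, 0, 0, 0.0476],
    [0, 0, 0, 0.0476]
  ]
}}

```text
t: 20.05
tcp_pos: [0.6722, 0.3303, 0.2364]
tool_rot: [[-0.983, 0.177, -0.046], [0.181, 0.978, -0.102], [0.027, -0.109, -0.994]]
contact_force: [-0.6, 0.2, 0.1]
grip_width: 0.0853
```

Emit:
{"name": "carry_out", "arguments": {
  "increments": [
    [0.5, -1, -0.1, 0],
    [0.5, -1, -0.1, 0],
    [0.5, -1, -0.1, 0],
    [0.5, -1, -0.1, 0],
    [0.5, -1, -0.1, 0],
    [0.5, -1, -0.1, 0],
    [0.5, -1, -0.1, 0],
    [0.5, -1, -0.1, 0],
    [0.5, -1, -0.1, 0],
    [0.5, -1, -0.1, 0],
    [0.5, -1, -0.1, 0],
    [0.5, -1, -0.1, 0]
  ]
}}

```text
t: 21.25
tcp_pos: [0.515, 0.1202, 0.2894]
tool_rot: [[-0.984, 0.171, -0.046], [0.175, 0.979, -0.102], [0.027, -0.109, -0.994]]
contact_force: [0.7, 0.5, -0.0]
grip_width: 0.0855
```

Emit:
{"name": "carry_out", "arguments": {
  "increments": [
    [0.5, -1, -0.1, 0],
    [0.5, -1, -0.1, 0],
    [0.5, -1, -0.1, 0],
    [0.5, -1, -0.1, 0],
    [0.5, -1, -0.1, 0],
    [0.5, -1, -0.1, 0],
    [0.5, -1, -0.1, 0],
    [0.5, -1, -0.1, 0],
    [0.5, -1, -0.1, 0],
    [0.5, -1, -0.1, 0],
    [0.5, -1, -0.1, 0],
    [0.5, -1, -0.1, 0]
  ]
}}

```text
t: 22.45
tcp_pos: [0.3568, -0.0908, 0.3425]
tool_rot: [[-0.984, 0.171, -0.046], [0.175, 0.979, -0.103], [0.027, -0.109, -0.994]]
contact_force: [0.6, -1.4, -0.1]
grip_width: 0.0853
```

```bash
python3 - <<'E'
from h import *
st()
E
```

```text
t 22.45 tcp [ 0.3568 -0.0908  0.3425] x [-0.984  0.175  0.027] y [ 0.171  0.979 -0.109] F [ 0.6 -1.4 -0.1] w 0.0853 j [-0.37 -0.    0.03  1.6  -0.11 -0.2 ]
```

Emit:
{"name": "carry_out", "arguments": {
  "increments": [
    [0, 0, 0, 0.0476],
    [0, 0, 0, 0.0476],
    [0, 0, 0, 0.0476],
    [0, 0, 0, 0.0476],
    [0, 0, 0, 0.0476],
    [0, 0, 0, 0.0476],
    [0, 0, 0, 0.0476],
    [0, 0, 0, 0.0476],
    [0, 0, 0, 0.0476],
    [0, 0, 0, 0.0476],
    [0, 0, 0, 0.0476],
    [0, 0, 0, 0.0476]
  ]
}}

```text
t: 23.65
tcp_pos: [0.3574, -0.0902, 0.3423]
tool_rot: [[0.391, 0.919, -0.046], [0.913, -0.394, -0.103], [-0.112, -0.002, -0.994]]
contact_force: [-1.0, -0.7, -0.5]
grip_width: 0.0855
```

Emit:
{"name": "carry_out", "arguments": {
  "increments": [
    [0, 0, 0, 0.0476],
    [0, 0, 0, 0.0476],
    [0, 0, 0, 0.0476],
    [0, 0, 0, 0.0476],
    [0, 0, 0, 0.0476],
    [0, 0, 0, 0.0476],
    [0, 0, 0, 0.0476],
    [0, 0, 0, 0.0476],
    [0, 0, 0, 0.0476],
    [0, 0, 0, 0.0476],
    [0, 0, 0, 0.0476]
  ]
}}

```text
t: 24.75
tcp_pos: [0.3481, -0.1102, 0.3419]
tool_rot: [[0.902, -0.43, -0.036], [-0.432, -0.898, -0.087], [0.006, 0.094, -0.996]]
contact_force: [-0.4, -0.5, -0.7]
grip_width: 0.0853
```

Emit:
{"name": "carry_out", "arguments": {
  "increments": [
    [0, 0, 0, 0.0476],
    [0, 0, 0, 0]
  ]
}}

```text
t: 24.95
tcp_pos: [0.3286, -0.1414, 0.3421]
tool_rot: [[0.841, -0.541, -0.02], [-0.541, -0.838, -0.068], [0.02, 0.068, -0.997]]
contact_force: [0.5, -0.5, 0.3]
grip_width: 0.0855
```

```bash
python3 - <<'E'
from h import *
st()
E
```

```text
t 24.95 tcp [ 0.3286 -0.1414  0.3421] x [ 0.841 -0.541  0.02 ] y [-0.541 -0.838  0.068] F [ 0.5 -0.5  0.3] w 0.0855 j [-0.57 -0.04 -0.01  1.58 -0.07  3.14]
```

Emit:
{"name": "carry_out", "arguments": {
  "increments": [
    [0, 0, 0, -0.0476],
    [0, 0, 0, -0.0476],
    [0, -1, 0, 0],
    [0, -1, 0, 0],
    [0, -1, 0, 0],
    [0, -1, 0, 0],
    [0, -1, 0, 0],
    [0, -1, 0, 0],
    [0, 0, 0, 0.0476],
    [0, 0, 0, 0.0476],
    [0, 0, 0, 0]
  ]
}}

```text
t: 26.05
tcp_pos: [0.3314, -0.0932, 0.3333]
tool_rot: [[0.878, -0.478, 0.005], [-0.478, -0.878, -0.017], [0.013, 0.012, -1.0]]
contact_force: [0.1, 0.3, -0.4]
grip_width: 0.085
```

```bash
python3 - <<'E'
from h import *
s=st();print(s['tool_rot'][:,2])
E
```

```text
t 26.05 tcp [ 0.3314 -0.0932  0.3333] x [ 0.878 -0.478  0.013] y [-0.478 -0.878  0.012] F [ 0.1  0.3 -0.4] w 0.085 j [-0.5  -0.07 -0.06  1.57 -0.01  3.14]
[ 0.00532609 -0.01702431 -0.99984089]
```

Emit:
{"name": "carry_out", "arguments": {
  "increments": [
    [0, 0, 0, -0.0476],
    [0, 0, 0, -0.0476],
    [0, 0, 0, -0.0476],
    [0, 0, 0, -0.0476],
    [0, 0, 0, -0.0476],
    [0, 0, 0, -0.0476],
    [0, 0, 0, -0.0476],
    [0, 0, 0, -0.0476],
    [0, 0, 0, -0.0476],
    [0, 0, 0, -0.0476],
    [0, 0, 0, -0.0476],
    [0, 0, 0, -0.0476]
  ]
}}

```text
t: 27.25
tcp_pos: [0.3328, -0.0905, 0.3332]
tool_rot: [[0.257, 0.967, 0.005], [0.966, -0.256, -0.017], [-0.015, 0.009, -1.0]]
contact_force: [-0.6, -0.0, 0.1]
grip_width: 0.0854
```

Emit:
{"name": "carry_out", "arguments": {
  "increments": [
    [0, 0, 0, -0.0476],
    [0, 0, 0, -0.0476],
    [0, 0, 0, -0.0476],
    [0, 0, 0, -0.0476],
    [0, 0, 0, -0.0476],
    [0, 0, 0, -0.0476],
    [0, 0, 0, -0.0476],
    [0, 0, 0, -0.0476],
    [0, 0, 0, -0.0476]
  ]
}}

```text
t: 28.15
tcp_pos: [0.3328, -0.0905, 0.3333]
tool_rot: [[-0.885, 0.466, 0.005], [0.466, 0.885, -0.017], [-0.012, -0.013, -1.0]]
contact_force: [-0.6, 0.6, 0.0]
grip_width: 0.0855
```

Emit:
{"name": "carry_out", "arguments": {
  "increments": [
    [-0.165, 0.97, 0.28, 0],
    [-0.165, 0.97, 0.28, 0],
    [-0.165, 0.97, 0.28, 0],
    [-0.165, 0.97, 0.28, 0],
    [-0.165, 0.97, 0.28, 0],
    [-0.165, 0.97, 0.28, 0],
    [-0.165, 0.97, 0.28, 0],
    [-0.165, 0.97, 0.28, 0],
    [-0.165, 0.97, 0.28, 0],
    [-0.165, 0.97, 0.28, 0],
    [-0.165, 0.97, 0.28, 0],
    [-0.165, 0.97, 0.28, 0]
  ]
}}

```text
t: 29.35
tcp_pos: [0.4783, 0.0955, 0.2634]
tool_rot: [[-0.882, 0.471, 0.005], [0.471, 0.882, -0.017], [-0.012, -0.012, -1.0]]
contact_force: [0.1, 0.2, 0.3]
grip_width: 0.0855
```

Emit:
{"name": "carry_out", "arguments": {
  "increments": [
    [-0.165, 0.97, 0.28, 0],
    [-0.165, 0.97, 0.28, 0],
    [-0.165, 0.97, 0.28, 0],
    [-0.165, 0.97, 0.28, 0],
    [-0.165, 0.97, 0.28, 0],
    [-0.165, 0.97, 0.28, 0],
    [-0.165, 0.97, 0.28, 0],
    [-0.165, 0.97, 0.28, 0],
    [-0.165, 0.97, 0.28, 0],
    [-0.165, 0.97, 0.28, 0],
    [-0.165, 0.97, 0.28, 0],
    [-0.165, 0.97, 0.28, 0]
  ]
}}

```text
t: 30.55
tcp_pos: [0.6241, 0.2812, 0.1931]
tool_rot: [[-0.881, 0.472, 0.004], [0.472, 0.881, -0.017], [-0.012, -0.013, -1.0]]
contact_force: [-0.4, 0.3, -0.1]
grip_width: 0.0854
```

Emit:
{"name": "carry_out", "arguments": {
  "increments": [
    [0, 0, 0, -0.0476],
    [0, 0, 0, -0.0476],
    [0, 0, 0, -0.0476],
    [0, 0, 0, -0.0476],
    [0, 0, 0, -0.0476],
    [0, 0, 0, -0.0476],
    [0, 0, 0, -0.0476],
    [0, 0, 0, -0.0476],
    [0, 0, 0, -0.0476],
    [0, 0, 0, -0.0476],
    [0, 0, 0, -0.0476],
    [0, 0, 0, -0.0476]
  ]
}}

```text
t: 31.75
tcp_pos: [0.6237, 0.2805, 0.1933]
tool_rot: [[-0.259, -0.966, 0.004], [-0.966, 0.259, -0.017], [0.015, -0.008, -1.0]]
contact_force: [0.1, -0.2, -0.4]
grip_width: 0.0851
```

Emit:
{"name": "carry_out", "arguments": {
  "increments": [
    [0, 0, 0, -0.0476],
    [0, 0, 0, -0.0476],
    [0, 0, 0, -0.0476],
    [0, 0, 0, -0.0476],
    [0, 0, 0, -0.0476],
    [0, 0, 0, -0.0476],
    [0, 0, 0, -0.0476],
    [0, 0, 0, -0.0476],
    [0, 0, 0, -0.0476],
    [0, 0, 0, -0.0476],
    [0, 0, 0, -0.0476],
    [0, 0, 0, -0.023]
  ]
}}

```text
t: 32.95
tcp_pos: [0.6237, 0.2806, 0.1933]
tool_rot: [[0.993, -0.116, 0.004], [-0.116, -0.993, -0.017], [0.006, 0.016, -1.0]]
contact_force: [-0.7, 0.3, 0.2]
grip_width: 0.0855
```

```bash
python3 - <<'E'
from h import *
st(); p,im=snap("wrist","w6")
hsv=cv2.cvtColor(im,cv2.COLOR_BGR2HSV)
m=cv2.inRange(hsv,(10,80,90),(28,255,255))
n,l,s,c=cv2.connectedComponentsWithStats(m)
for i in range(1,n):
    if s[i,4]>300:
        ys,xs=np.where(l==i); r=cv2.minAreaRect(np.c_[xs,ys].astype(np.float32)); print(s[i],r, cast(p,r[0],.03).round(4)); b=cv2.boxPoints(r)
        for k in range(4): print('  ',b[k].round(0),cast(p,b[k],.03).round(4))
print(proj(p,[[.624,.279,.03],[.738,.2636,.02]]))
E
```

```text
t 32.95 tcp [0.6237 0.2806 0.1933] x [ 0.993 -0.116  0.006] y [-0.116 -0.993  0.016] F [-0.7  0.3  0.2] w 0.0855 j [ 0.31  0.56  0.42  1.44 -0.02 -2.71]
[197   6  21  61 405] ((208.58535766601562, 36.73170852661133), (17.889907836914062, 59.8538932800293), 6.340191841125488) [0.7921 0.3795 0.03  ]
   [196.  65.] [0.7659 0.3996 0.03  ]
   [203.   6.] [0.8208 0.3786 0.03  ]
   [221.   8.] [0.817  0.3605 0.03  ]
   [214.  67.] [0.7617 0.3805 0.03  ]
[115  59  29  22 320] ((130.29066467285156, 69.04771423339844), (27.106443405151367, 15.9285306930542), 27.758541107177734) [0.7707 0.4732 0.03  ]
   [115.  70.] [0.772  0.4906 0.03  ]
   [122.  56.] [0.7848 0.4779 0.03  ]
   [146.  68.] [0.7695 0.4557 0.03  ]
   [139.  82.] [0.7563 0.4684 0.03  ]
[ 310  130   22   80 1345] ((320.6913757324219, 169.74655151367188), (18.379993438720703, 79.15728759765625), 3.3664608001708984) [0.6324 0.2757 0.03  ]
   [309. 209.] [0.583  0.2965 0.03  ]
   [314. 130.] [0.6817 0.2783 0.03  ]
   [332. 131.] [0.6778 0.2566 0.03  ]
   [328. 210.] [0.5786 0.2729 0.03  ]
[  9 240  58  47 770] ((33.90400695800781, 267.6983337402344), (60.22451400756836, 32.68281555175781), 41.08175277709961) [0.5438 0.6833 0.03  ]
   [  0. 260.] [0.5604 0.7228 0.03  ]
   [ 22. 236.] [0.5919 0.6784 0.03  ]
   [ 67. 275.] [0.5267 0.6429 0.03  ]
   [ 46. 300.] [0.4917 0.6885 0.03  ]
[[318.85519395 176.59791126]
 [320.44568257  78.30108018]]
```

Emit:
{"name": "carry_out", "arguments": {
  "increments": [
    [0, 0, 1, 0.014],
    [0, 0, 1, 0],
    [0, 0, 1, 0],
    [0, 0, 1, 0],
    [0, 0, 1, 0],
    [0, 0, 1, 0],
    [0, 0, 1, 0],
    [0, 0, 1, 0],
    [0, 0, 0.5, 0],
    [0, 0, 0.5, 0]
  ]
}}

```text
t: 34.0
tcp_pos: [0.6243, 0.2772, 0.0132]
tool_rot: [[0.986, -0.166, 0.004], [-0.166, -0.986, -0.017], [0.007, 0.016, -1.0]]
contact_force: [0.2, 0.4, 0.4]
grip_width: 0.0854
```

```bash
python3 - <<'E'
from h import *
st(); p,im=snap("wrist","w7"); p2,im2=snap("side","s7")
print(proj(p2,[sensors.get_state()['tcp_pos']]))
cv2.imwrite("pics/w7s.png",np.vstack([im[:, :],cv2.resize(im2[190:280,180:324],(320,200)).repeat(1,1) if 0 else cv2.copyMakeBorder(cv2.resize(im2[180:280,170:330],(320,200),interpolation=cv2.INTER_CUBIC),0,0,0,320,cv2.BORDER_CONSTANT)]))
E
```

```text
t 34.0 tcp [0.6243 0.2772 0.0132] x [ 0.986 -0.166  0.007] y [-0.166 -0.986  0.016] F [0.2 0.4 0.4] w 0.0854 j [ 0.31  0.63  0.06  1.   -0.02 -2.67]
[[250.56863056 254.62666936]]
```

View pics/w7s.png

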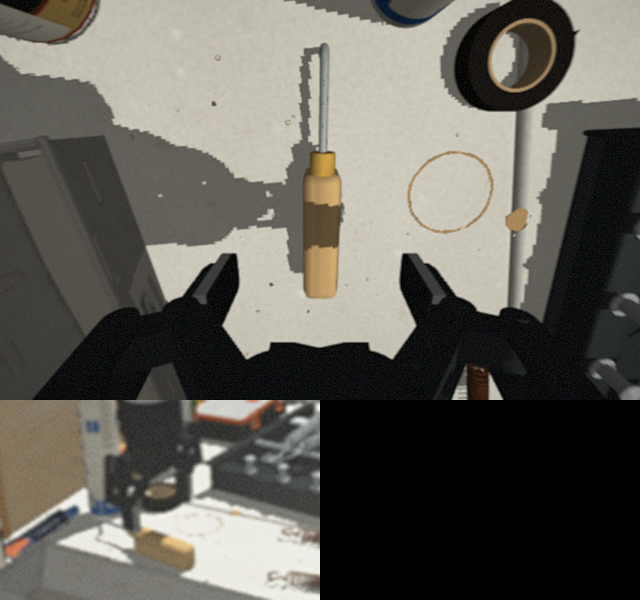

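The puller handle is centred between the jaws at (322,240), and the fingertips are still above it. I'll descend and grip.

Emit:
{"name": "carry_out", "arguments": {
  "increments": [
    [0, 0, 0.5, 0],
    [0, 0, 0.5, 0],
    [0, 0, 0.5, 0],
    [0, 0, 0.4, 0],
    [0, 0, 0, 0]
  ]
}}

```text
t: 34.6
tcp_pos: [0.6236, 0.2759, -0.0255]
tool_rot: [[0.986, -0.165, 0.003], [-0.165, -0.986, -0.017], [0.005, 0.017, -1.0]]
contact_force: [-0.6, 0.1, -0.4]
grip_width: 0.0855
```

Emit:
{"name": "carry_out", "arguments": {
  "increments": [
    [0, 0, 0, 0],
    [0, 0, 0, 0],
    [0, 0, 0, 0],
    [0, 0, 0, 0],
    [0, 0, 0, 0],
    [0, 0, 0, 0],
    [0, 0, 0, 0]
  ],
  "grip": 0,
  "force": 80
}}

```text
t: 35.3
tcp_pos: [0.6246, 0.2763, -0.0235]
tool_rot: [[0.986, -0.165, 0.005], [-0.165, -0.986, -0.016], [0.008, 0.015, -1.0]]
contact_force: [-1.5, -0.4, 5.5]
grip_width: 0.0222
```

Emit:
{"name": "carry_out", "arguments": {
  "increments": [
    [0, 0, -1, 0],
    [0, 0, -1, 0],
    [0, 0, -1, 0],
    [0, 0, -1, 0],
    [-1, 0, -1, 0],
    [-1, 0, -1, 0],
    [-1, 0, -1, 0],
    [-1, 0, -1, 0],
    [-1, 0, -0.7, 0]
  ]
}}

```text
t: 36.2
tcp_pos: [0.5243, 0.2958, 0.1504]
tool_rot: [[0.986, -0.165, 0.005], [-0.165, -0.986, -0.016], [0.008, 0.015, -1.0]]
contact_force: [0.3, -0.4, -1.5]
grip_width: 0.0222
```

Emit:
{"name": "carry_out", "arguments": {
  "increments": [
    [0, 0, 0, 0.047],
    [0, 0, 0, 0.047],
    [0, 0, 0, 0.047],
    [0, 0, 0, 0.047],
    [0, 0, 0, 0.047],
    [0, 0, 0, 0.047],
    [0, 0, 0, 0.047],
    [0, 0, 0, 0.047],
    [0, 0, 0, 0.047],
    [0, 0, 0, 0.047],
    [0, 0, 0, 0.018],
    [0, 0, 0, 0]
  ]
}}

```text
t: 37.4
tcp_pos: [0.5248, 0.2956, 0.149]
tool_rot: [[-0.129, -0.992, 0.004], [-0.992, 0.129, -0.017], [0.016, -0.006, -1.0]]
contact_force: [0.9, 0.4, -1.8]
grip_width: 0.0218
```

Emit:
{"name": "carry_out", "arguments": {
  "increments": [
    [1, 0, 0, 0],
    [1, 0, 0, 0],
    [1, 0, 0, 0],
    [1, 0, 0, 0],
    [0, 0, 0, 0]
  ]
}}

```text
t: 37.9
tcp_pos: [0.5144, 0.2146, 0.1506]
tool_rot: [[-0.127, -0.992, 0.004], [-0.992, 0.127, -0.017], [0.016, -0.006, -1.0]]
contact_force: [0.8, 0.4, -2.2]
grip_width: 0.0226
```

```bash
python3 - <<'E'
from h import *
s=st(); p,im=snap("wrist","w8")
cv2.imwrite("pics/w8s.png",cv2.resize(im[0:250,120:500],(760,500),interpolation=cv2.INTER_CUBIC))
E
```

```text
t 37.9 tcp [0.5144 0.2146 0.1506] x [-0.127 -0.992  0.016] y [-0.992  0.127 -0.006] F [ 0.8  0.4 -2.2] w 0.0226 j [ 0.26  0.34 -0.06  1.17 -0.02 -1.18]
```

View pics/w8s.png

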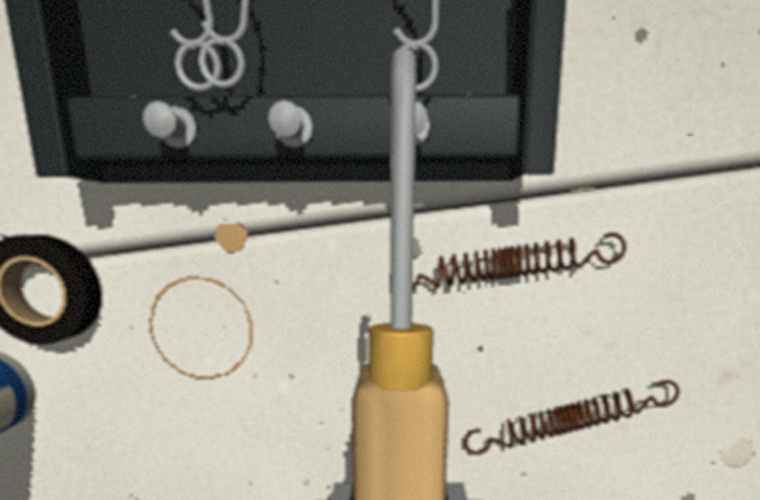

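The view shows post heads C at (199,59) and B at (262,59), with A hidden by the shank. The pull eyes are C (218,32), B (230,31) and A (327,32), the shank end is at (321,24), and the worn springs are at (375,131) and (405,207).

```bash
python3 - <<'E'
from h import *
p,im=load("w8")
T=lambda x,y:(120+x/2,y/2)
s=sensors.get_state();t=s['tcp_pos'];R=s['tool_rot']
def show(n,uv,z): print(n,cast(p,uv,z).round(4))
show('C',T(158,119),.064);show('B',T(284,118),.064);show('A?',T(412,119),.064)
show('eC',T(197,64),.056);show('eB',T(221,62),.056);show('eA',T(416,65),.056)
w=cast(p,T(402,50),.196);print('tip',w.round(4),'in tool',(R.T@(w-t)).round(4))
w=cast(p,T(401,320),.196);print('shank base',w.round(4),'in tool',(R.T@(w-t)).round(4))
for n,a,b in [('w2',(430,283),(612,247)),('w1',(478,441),(665,392))]:
    A=cast(p,T(*a),.009);B=cast(p,T(*b),.009);print(n,A.round(3),B.round(3),((A+B)/2).round(3),np.degrees(np.arctan2(*(B-A)[1::-1])))
# rim end edges pan
show('panL',T(38,176),.0);show('panR',T(553,174),.0);show('rimL',T(5,0),.048)
E
```

```text
C [0.6038 0.0807 0.064 ]
B [0.5492 0.0875 0.064 ]
A? [0.4941 0.095  0.064 ]
eC [0.5843 0.06   0.056 ]
eB [0.5737 0.0606 0.056 ]
eA [0.4895 0.0728 0.056 ]
tip [0.4996 0.1033 0.196 ] in tool [ 0.1141  0.0003 -0.0436]
shank base [0.5071 0.1606 0.196 ] in tool [ 0.0562  0.0002 -0.0445]
w2 [0.492 0.171 0.009] [0.389 0.164 0.009] [0.441 0.168 0.009] -176.2807104941429
w1 [0.473 0.27  0.009] [0.359 0.253 0.009] [0.416 0.262 0.009] -171.35798486006584
panL [0.7011 0.0861 0.    ]
panR [0.4178 0.1218 0.    ]
rimL [0.6643 0.0226 0.048 ]
```

Emit:
{"name": "carry_out", "arguments": {
  "increments": [
    [0.72, 0.17, 0.5, 0],
    [0.72, 0.17, 0.5, 0],
    [0, 0, 1, 0],
    [0, 0, 1, 0],
    [0, 0, 1, 0],
    [0, 0, 0.5, 0],
    [0, 0, 0, 0]
  ]
}}

```text
t: 38.65
tcp_pos: [0.504, 0.1874, 0.0599]
tool_rot: [[-0.127, -0.992, 0.003], [-0.992, 0.127, -0.017], [0.017, -0.005, -1.0]]
contact_force: [0.3, 0.7, -1.0]
grip_width: 0.0222
```

```bash
cat >> h.py <<'E'
B=np.array([.5492,.0875]); ex=np.array([.9922,-.1247]); ey=np.array([.1247,.9922])
POST={'A':-.055,'B':0.,'C':.055}
def pin(k):
    s=sensors.get_state(); w=s['tcp_pos']+s['tool_rot']@np.array([.113,0,-.0245]); d=w[:2]-B
    print(k,'pin rel post mm',round(1e3*(d@ex-POST[k]),1),round(1e3*(d@ey),1),'z',round(w[2],4),'F deck',(s['contact_force'][:2]@ex).round(1),(s['contact_force'][:2]@ey).round(1),s['contact_force'][2].round(1))
E
python3 - <<'E'
from h import *
st();pin('A'); p,im=snap("wrist","w9"); cv2.imwrite("pics/w9s.png",cv2.resize(im[0:150,180:460],(784,420),interpolation=cv2.INTER_CUBIC))
E
```

```text
t 38.65 tcp [0.504  0.1874 0.0599] x [-0.127 -0.992  0.017] y [-0.992  0.127 -0.005] F [ 0.3  0.7 -1. ] w 0.0222 j [ 0.21  0.36 -0.28  0.93 -0.02 -1.23]
A pin rel post mm -2.6 -19.1 z 0.0862 F deck 0.2 0.7 -1.0
```

View pics/w9s.png

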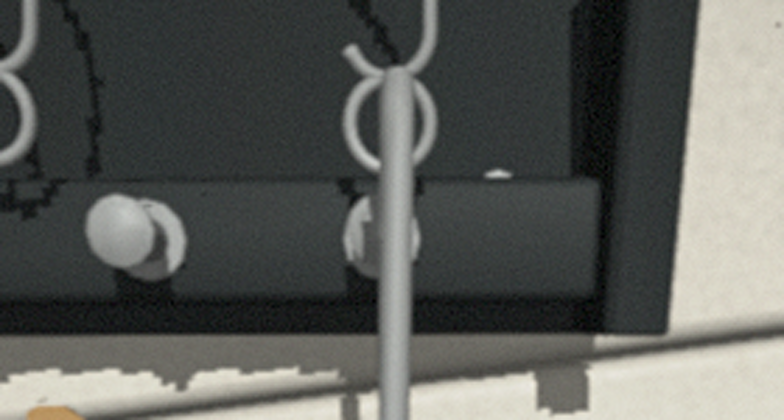

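The view shows eye A's ring centred at (319,43), with the shank end over it at (322,25).

```bash
python3 - <<'E'
from h import *
p,im=load("w9"); 
for n,uv,z in [('eye',(319.3,42.9),.056),('shankend edge',(321.8,24),.11),('shankend ctr+2.5',(321.8,27),.11),('head B',(180+120/2.8,232/2.8),.064)]:
    w=cast(p,uv,z);d=w[:2]-B;print(n,w.round(4),'deck rel A',(1e3*(d@ex+.055)).round(1),(1e3*(d@ey)).round(1))
E
```

```text
eye [0.4898 0.0721 0.056 ] deck rel A -2.1 -22.7
shankend edge [0.4892 0.077  0.11  ] deck rel A -3.3 -17.9
shankend ctr+2.5 [0.4893 0.0781 0.11  ] deck rel A -3.3 -16.8
head B [0.549  0.0874 0.064 ] deck rel A 54.8 -0.1
```

Emit:
{"name": "carry_out", "arguments": {
  "increments": [
    [0.25, -0.04, 0, 0],
    [0, 0, 0.5, 0],
    [0, 0, 0.5, 0],
    [0, 0, 0.5, 0],
    [0, 0, 0.38, 0],
    [0, 0, 0, 0]
  ]
}}

```text
t: 39.3
tcp_pos: [0.5042, 0.1812, 0.0221]
tool_rot: [[-0.128, -0.992, 0.003], [-0.992, 0.128, -0.017], [0.017, -0.005, -1.0]]
contact_force: [-0.1, -0.6, -1.2]
grip_width: 0.0225
```

```bash
python3 - <<'E'
from h import *
pin('A')
E
```

```text
A pin rel post mm -1.8 -25.2 z 0.0484 F deck -0.0 -0.6 -1.2
```

Emit:
{"name": "carry_out", "arguments": {
  "increments": [
    [0, 0.4, 0, 0],
    [0, 0.4, 0, 0],
    [0, 0.36, 0, 0],
    [-0.4, 0, 0, 0],
    [-0.4, 0, 0, 0],
    [0, 0, 0, 0]
  ]
}}

```text
t: 39.9
tcp_pos: [0.4845, 0.2011, 0.0231]
tool_rot: [[-0.127, -0.992, 0.005], [-0.992, 0.127, -0.017], [0.016, -0.007, -1.0]]
contact_force: [-0.5, -3.9, -1.4]
grip_width: 0.022
```

```bash
sed -i 's/array(\[.113,0/array([.1105,0/' h.py; python3 - <<'E'
from h import *
pin('A')
E
```

```text
A pin rel post mm -23.8 -5.4 z 0.0493 F deck -0.1 -3.9 -1.4
```

Emit:
{"name": "carry_out", "arguments": {
  "increments": [
    [-0.4, 0, 0, 0],
    [-0.4, 0, 0, 0],
    [-0.4, 0, 0, 0],
    [-0.4, 0, 0, 0],
    [-0.36, 0, 0, 0],
    [0, 0, 0, 0]
  ]
}}

```text
t: 40.5
tcp_pos: [0.4889, 0.2384, 0.0219]
tool_rot: [[-0.128, -0.992, 0.004], [-0.992, 0.128, -0.02], [0.019, -0.006, -1.0]]
contact_force: [0.4, -13.8, -1.1]
grip_width: 0.0224
```

```bash
python3 - <<'E'
from h import *
pin('A'); p,im=snap("wrist","w10"); cv2.imwrite("pics/w10s.png",cv2.resize(im[0:150,180:460],(784,420),interpolation=cv2.INTER_CUBIC))
E
```

```text
A pin rel post mm -24.2 32.2 z 0.0485 F deck 2.2 -13.6 -1.1
```

View pics/w10s.png

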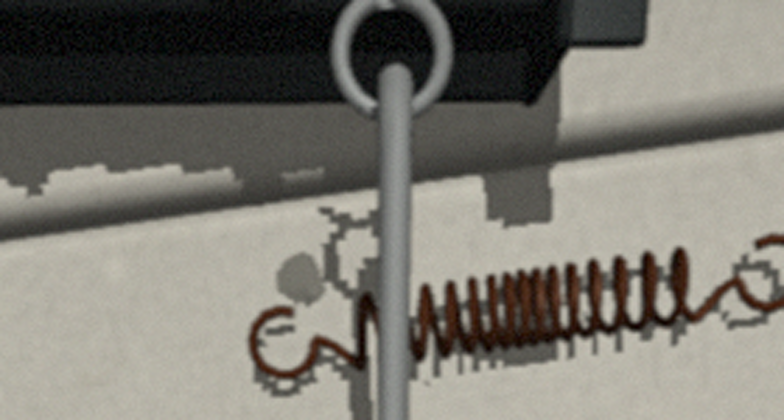

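The pin holds ring A, at crop (390,55), and the 13.6 N pull matches about 49 mm of stretch. Next: swing in and let back.

Emit:
{"name": "carry_out", "arguments": {
  "increments": [
    [0, -0.4, 0, 0],
    [0, -0.4, 0, 0],
    [0, -0.41, 0, 0],
    [0, 0, 0, 0]
  ]
}}

```text
t: 40.95
tcp_pos: [0.5135, 0.2345, 0.022]
tool_rot: [[-0.129, -0.992, 0.004], [-0.991, 0.129, -0.02], [0.019, -0.006, -1.0]]
contact_force: [-2.0, -12.9, -2.3]
grip_width: 0.0224
```

```bash
python3 - <<'E'
from h import *
pin('A')
E
```

```text
A pin rel post mm 0.6 31.4 z 0.0486 F deck -0.4 -13.1 -2.3
```

Emit:
{"name": "carry_out", "arguments": {
  "increments": [
    [0.3, 0, 0, 0],
    [0.3, 0, 0, 0],
    [0.25, 0, 0, 0],
    [0, 0, 0, 0]
  ]
}}

```text
t: 41.35
tcp_pos: [0.511, 0.2192, 0.0228]
tool_rot: [[-0.128, -0.992, 0.005], [-0.992, 0.128, -0.016], [0.015, -0.007, -1.0]]
contact_force: [0.1, -0.5, -2.9]
grip_width: 0.0221
```

```bash
python3 - <<'E'
from h import *
pin('A')
E
```

```text
A pin rel post mm 0.1 15.8 z 0.049 F deck 0.2 -0.5 -2.9
```

Spring A hooked: the pin load fell to zero exactly at the seat (y = 15.8 mm). I'll go to C next, because its eye overlaps B's.

Emit:
{"name": "carry_out", "arguments": {
  "increments": [
    [0, 0, -1, 0],
    [0, 0, -1, 0],
    [0.38, -0.96, 0, 0],
    [0.38, -0.96, 0, 0],
    [0.38, -0.96, 0, 0],
    [0.38, -0.96, 0, 0],
    [0.38, -0.96, 0, 0],
    [0, 0, 0, 0]
  ]
}}

```text
t: 42.15
tcp_pos: [0.6032, 0.1693, 0.0637]
tool_rot: [[-0.129, -0.992, 0.006], [-0.991, 0.129, -0.016], [0.016, -0.008, -1.0]]
contact_force: [-0.3, 0.6, -2.1]
grip_width: 0.0225
```

```bash
python3 - <<'E'
from h import *
pin('C'); p,im=snap("wrist","w11"); cv2.imwrite("pics/w11s.png",cv2.resize(im[0:150,180:460],(784,420),interpolation=cv2.INTER_CUBIC))
E
```

```text
C pin rel post mm -12.3 -22.2 z 0.09 F deck -0.3 0.6 -2.1
```

View pics/w11s.png

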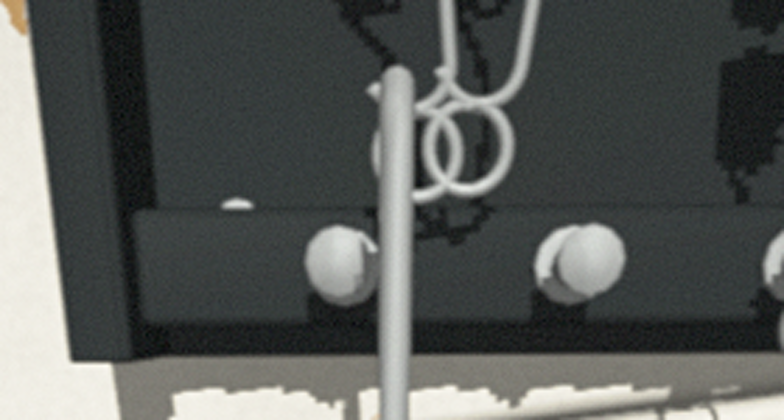

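Ring C is at crop (417,152), ring B at (468,147), and heads C and B at (336,262) and (590,258).

```bash
python3 - <<'E'
from h import *
p,im=load("w11"); 
for n,x,y,z in [('eyeC',417,152,.056),('eyeB',468,147,.056),('headC',336,262,.064),('headB',592,258,.064),('shank end edge',397,68,.114)]:
    w=cast(p,(180+x/2.8,y/2.8),z);d=w[:2]-B;print(n,'deck rel C',(1e3*(d@ex-.055)).round(1),(1e3*(d@ey)).round(1))
E
```

```text
eyeC deck rel C -17.5 -22.8
eyeB deck rel C -28.6 -23.7
headC deck rel C 0.2 0.0
headB deck rel C -55.2 -0.5
shank end edge deck rel C -13.0 -23.4
```

Emit:
{"name": "carry_out", "arguments": {
  "increments": [
    [0, 0.07, 0, 0],
    [0, 0, 0.5, 0],
    [0, 0, 0.5, 0],
    [0, 0, 0.5, 0],
    [0, 0, 0.56, 0],
    [0, 0, 0, 0]
  ]
}}

```text
t: 42.8
tcp_pos: [0.5987, 0.1692, 0.0208]
tool_rot: [[-0.128, -0.992, 0.002], [-0.992, 0.128, -0.017], [0.017, -0.004, -1.0]]
contact_force: [-0.8, -0.1, -1.3]
grip_width: 0.0225
```

```bash
python3 - <<'E'
from h import *
pin('C')
E
```

```text
C pin rel post mm -16.6 -22.8 z 0.0471 F deck -0.8 -0.2 -1.3
```

Emit:
{"name": "carry_out", "arguments": {
  "increments": [
    [0, 0.22, 0, 0],
    [0, 0.2, 0, 0],
    [-0.4, 0, 0, 0],
    [-0.4, 0, 0, 0],
    [-0.4, 0, -0.05, 0],
    [0, 0, 0, 0]
  ]
}}

```text
t: 43.4
tcp_pos: [0.5948, 0.1951, 0.0234]
tool_rot: [[-0.127, -0.992, 0.005], [-0.992, 0.127, -0.017], [0.017, -0.007, -1.0]]
contact_force: [-0.9, -6.1, -1.4]
grip_width: 0.0222
```

```bash
python3 - <<'E'
from h import *
pin('C')
E
```

```text
C pin rel post mm -23.6 2.4 z 0.0498 F deck -0.1 -6.2 -1.4
```

Emit:
{"name": "carry_out", "arguments": {
  "increments": [
    [-0.4, 0, 0, 0],
    [-0.4, 0, 0, 0],
    [-0.4, 0, 0, 0],
    [-0.33, 0, 0, 0],
    [0, 0, 0, 0]
  ]
}}

```text
t: 43.9
tcp_pos: [0.5983, 0.2237, 0.0225]
tool_rot: [[-0.128, -0.992, 0.004], [-0.992, 0.128, -0.02], [0.019, -0.007, -1.0]]
contact_force: [0.1, -12.4, -2.6]
grip_width: 0.0221
```

```bash
python3 - <<'E'
from h import *
pin('C')
E
```

```text
C pin rel post mm -23.8 31.3 z 0.0492 F deck 1.6 -12.3 -2.6
```

Emit:
{"name": "carry_out", "arguments": {
  "increments": [
    [0, -0.4, 0, 0],
    [0, -0.4, 0, 0],
    [0, -0.38, 0, 0],
    [0, 0, 0, 0]
  ]
}}

```text
t: 44.3
tcp_pos: [0.6223, 0.2198, 0.0225]
tool_rot: [[-0.129, -0.992, 0.004], [-0.991, 0.129, -0.02], [0.019, -0.006, -1.0]]
contact_force: [-1.6, -12.0, -1.8]
grip_width: 0.0222
```

```bash
python3 - <<'E'
from h import *
pin('C')
E
```

```text
C pin rel post mm 0.4 30.4 z 0.0492 F deck -0.1 -12.1 -1.8
```

Emit:
{"name": "carry_out", "arguments": {
  "increments": [
    [0.3, 0, 0, 0],
    [0.3, 0, 0, 0],
    [0.2, 0, 0, 0],
    [0, 0, 0, 0]
  ]
}}

```text
t: 44.7
tcp_pos: [0.6199, 0.2057, 0.0234]
tool_rot: [[-0.128, -0.992, 0.005], [-0.992, 0.128, -0.016], [0.015, -0.007, -1.0]]
contact_force: [-0.3, 0.3, -2.2]
grip_width: 0.022
```

```bash
python3 - <<'E'
from h import *
pin('C')
E
```

```text
C pin rel post mm -0.1 16.0 z 0.0496 F deck -0.3 0.2 -2.2
```

C is home too (the load is gone at the seat). Next is B.

Emit:
{"name": "carry_out", "arguments": {
  "increments": [
    [0, 0, -1, 0],
    [0, 0, -1, 0],
    [0.49, 0.36, 0, 0],
    [0.49, 0.36, 0, 0],
    [0.49, 0.36, 0, 0],
    [0.49, 0.36, 0, 0],
    [0, 0, 0, 0],
    [0, 0, 0, 0]
  ]
}}

```text
t: 45.5
tcp_pos: [0.5865, 0.1716, 0.0639]
tool_rot: [[-0.128, -0.992, 0.005], [-0.992, 0.128, -0.016], [0.015, -0.007, -1.0]]
contact_force: [0.7, -0.1, -1.8]
grip_width: 0.0221
```

```bash
python3 - <<'E'
from h import *
pin('B'); p,im=snap("wrist","w12"); cv2.imwrite("pics/w12s.png",cv2.resize(im[0:150,180:460],(784,420),interpolation=cv2.INTER_CUBIC))
E
```

```text
B pin rel post mm 25.9 -22.0 z 0.0901 F deck 0.7 -0.0 -1.8
```

View pics/w12s.png

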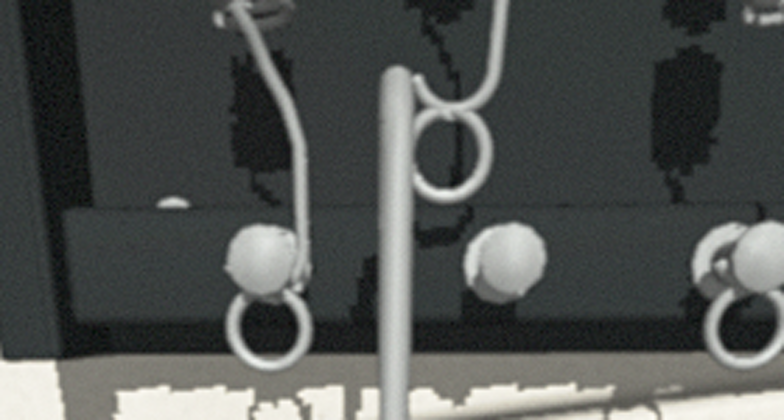

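Springs C and A are visibly hooked on their posts. Ring B has shifted and is now at crop (447,154).

```bash
python3 - <<'E'
from h import *
p,im=load("w12"); 
for n,x,y,z in [('eyeB',448,154,.056),('headB',510,258,.064),('shank end edge',397,68,.114)]:
    w=cast(p,(180+x/2.8,y/2.8),z);d=w[:2]-B;print(n,'deck rel B',(1e3*(d@ex)).round(1),(1e3*(d@ey)).round(1))
E
```

```text
eyeB deck rel B 14.0 -22.2
headB deck rel B 0.7 -0.4
shank end edge deck rel B 25.2 -23.2
```

Emit:
{"name": "carry_out", "arguments": {
  "increments": [
    [0, 0.3, 0, 0],
    [0, 0.28, 0, 0],
    [0, 0, 0.5, 0],
    [0, 0, 0.5, 0],
    [0, 0, 0.5, 0],
    [0, 0, 0.55, 0],
    [0, 0, 0, 0],
    [0, 0, 0, 0]
  ]
}}

```text
t: 46.35
tcp_pos: [0.5747, 0.1719, 0.0223]
tool_rot: [[-0.128, -0.992, 0.004], [-0.992, 0.128, -0.017], [0.016, -0.006, -1.0]]
contact_force: [-0.5, -0.6, -0.6]
grip_width: 0.022
```

```bash
python3 - <<'E'
from h import *
pin('B')
E
```

```text
B pin rel post mm 14.2 -23.2 z 0.0486 F deck -0.4 -0.6 -0.6
```

Emit:
{"name": "carry_out", "arguments": {
  "increments": [
    [0, 0.49, 0, 0],
    [0, 0.49, 0, 0],
    [0, 0.49, 0, 0],
    [0, 0.45, 0, 0],
    [-0.4, 0, 0, 0],
    [-0.4, 0, 0, 0],
    [-0.4, 0, 0, 0],
    [0, 0, 0, 0],
    [0, 0, 0, 0]
  ]
}}

```text
t: 47.25
tcp_pos: [0.5399, 0.2006, 0.0217]
tool_rot: [[-0.128, -0.992, 0.004], [-0.992, 0.128, -0.017], [0.017, -0.006, -1.0]]
contact_force: [-0.5, -5.2, -1.5]
grip_width: 0.0221
```

```bash
python3 - <<'E'
from h import *
pin('B')
E
```

```text
B pin rel post mm -23.9 1.0 z 0.0481 F deck 0.2 -5.2 -1.5
```

Emit:
{"name": "carry_out", "arguments": {
  "increments": [
    [-0.4, 0, 0, 0],
    [-0.4, 0, 0, 0],
    [-0.4, 0, 0, 0],
    [-0.4, 0, 0, 0],
    [0, 0, 0, 0],
    [0, -0.4, 0, 0],
    [0, -0.4, 0, 0],
    [0, -0.39, 0, 0],
    [0, 0, 0, 0]
  ]
}}

```text
t: 48.15
tcp_pos: [0.5679, 0.2275, 0.0211]
tool_rot: [[-0.129, -0.992, 0.004], [-0.991, 0.129, -0.02], [0.019, -0.006, -1.0]]
contact_force: [-1.7, -13.5, -1.6]
grip_width: 0.0224
```

```bash
python3 - <<'E'
from h import *
pin('B')
E
```

```text
B pin rel post mm 0.4 31.2 z 0.0477 F deck 0.0 -13.6 -1.6
```

Emit:
{"name": "carry_out", "arguments": {
  "increments": [
    [0.3, 0, 0, 0],
    [0.3, 0, 0, 0],
    [0.25, 0, 0, 0],
    [0, 0, 0, 0]
  ]
}}

```text
t: 48.55
tcp_pos: [0.5654, 0.2123, 0.0219]
tool_rot: [[-0.129, -0.992, 0.005], [-0.992, 0.128, -0.016], [0.015, -0.007, -1.0]]
contact_force: [0.1, 0.9, -1.1]
grip_width: 0.0223
```

```bash
python3 - <<'E'
from h import *
pin('B')
E
```

```text
B pin rel post mm -0.1 15.7 z 0.0481 F deck -0.0 0.9 -1.1
```

All three springs are hooked by the force readings. I'll lift out and lay the puller down at about (0.615, 0.30).

Emit:
{"name": "carry_out", "arguments": {
  "increments": [
    [0, 0, -1, 0],
    [0, 0, -1, 0],
    [-0.94, -0.38, 0, 0],
    [-0.94, -0.38, 0, 0],
    [-0.94, -0.38, 0, 0],
    [-0.94, -0.38, 0, 0],
    [-0.94, -0.38, 0, 0],
    [0, 0, 1, 0],
    [0, 0, 1, 0],
    [0, 0, 1, 0],
    [0, 0, 0.5, 0],
    [0, 0, 0.5, 0]
  ]
}}

```text
t: 49.75
tcp_pos: [0.6152, 0.3005, -0.0197]
tool_rot: [[-0.128, -0.992, 0.005], [-0.992, 0.128, -0.016], [0.016, -0.007, -1.0]]
contact_force: [0.8, -0.2, -1.4]
grip_width: 0.0223
```

Emit:
{"name": "carry_out", "arguments": {
  "increments": [
    [0, 0, 0.15, 0],
    [0, 0, 0, 0]
  ]
}}

```text
t: 49.95
tcp_pos: [0.6153, 0.3002, -0.0222]
tool_rot: [[-0.128, -0.992, 0.005], [-0.992, 0.128, -0.017], [0.016, -0.007, -1.0]]
contact_force: [-0.4, -0.0, -1.7]
grip_width: 0.0223
```

Emit:
{"name": "carry_out", "arguments": {
  "increments": [
    [0, 0, 0, 0],
    [0, 0, 0, 0],
    [0, 0, 0, 0],
    [0, 0, 0, 0],
    [0, 0, 0, 0],
    [0, 0, -0.5, 0],
    [0, 0, -1, 0],
    [0, 0, -1, 0],
    [0, 0, -1, 0],
    [0, 0, -1, 0],
    [0, 0, -1, 0],
    [0, 0, -1, 0]
  ],
  "grip": 100
}}

```text
t: 51.15
tcp_pos: [0.6145, 0.3023, 0.1094]
tool_rot: [[-0.128, -0.992, 0.005], [-0.992, 0.128, -0.017], [0.016, -0.007, -1.0]]
contact_force: [0.1, 0.7, 0.9]
grip_width: 0.0856
```

Emit:
{"name": "carry_out", "arguments": {
  "increments": [
    [0, 0, -1, 0.0476],
    [0, 0, -1, 0.0476],
    [0, 0, -1, 0.0476],
    [0, 0, 0, 0.0476],
    [0, 0, 0, 0.0476],
    [0, 0, 0, 0.0476],
    [0, 0, 0, 0.0476],
    [0, 0, 0, 0.0476],
    [0, 0, 0, 0.0476],
    [0, 0, 0, 0.033],
    [0, 0, 0, 0]
  ]
}}

```text
t: 52.25
tcp_pos: [0.6143, 0.3033, 0.1684]
tool_rot: [[-1.0, 0.009, 0.005], [0.009, 1.0, -0.017], [-0.005, -0.016, -1.0]]
contact_force: [0.1, 0.1, -0.3]
grip_width: 0.0854
```

Emit:
{"name": "carry_out", "arguments": {
  "increments": [
    [0.4, -0.96, 0, 0],
    [0.4, -0.96, 0, 0],
    [0.4, -0.96, 0, 0],
    [0.4, -0.96, 0, 0],
    [0.4, -0.96, 0, 0],
    [0.4, -0.96, 0, 0],
    [0.4, -0.96, 0, 0],
    [0.4, -0.96, 0, 0],
    [0.4, -0.96, 0, 0],
    [0.4, -0.96, 0, 0],
    [0.4, -0.96, 0, 0],
    [0.4, -0.96, 0, 0]
  ]
}}

```text
t: 53.45
tcp_pos: [0.5163, 0.0729, 0.1716]
tool_rot: [[-1.0, 0.003, 0.005], [0.003, 1.0, -0.017], [-0.005, -0.017, -1.0]]
contact_force: [-0.5, -0.4, 0.0]
grip_width: 0.0852
```

Emit:
{"name": "carry_out", "arguments": {
  "increments": [
    [0.4, -0.96, 0, 0],
    [0.4, -0.96, 0, 0],
    [0.4, -0.96, 0, 0],
    [0.4, -0.96, 0, 0],
    [0.4, -0.96, 0, 0],
    [0.4, -0.96, 0, 0],
    [0.4, -0.96, 0, 0],
    [0.4, -0.96, 0, 0],
    [0.4, -0.96, 0, 0],
    [0.4, -0.96, 0, 0],
    [0.4, -0.96, 0, 0],
    [0.4, -0.96, 0, 0]
  ]
}}

```text
t: 54.65
tcp_pos: [0.4187, -0.1568, 0.175]
tool_rot: [[-1.0, 0.003, 0.005], [0.003, 1.0, -0.017], [-0.005, -0.017, -1.0]]
contact_force: [1.3, 0.8, 0.0]
grip_width: 0.0853
```

Emit:
{"name": "carry_out", "arguments": {
  "increments": [
    [0.37, -0.85, 0, 0],
    [0, 0, 0, 0]
  ]
}}

```text
t: 54.85
tcp_pos: [0.4111, -0.1744, 0.1752]
tool_rot: [[-1.0, 0.006, 0.005], [0.006, 1.0, -0.017], [-0.005, -0.017, -1.0]]
contact_force: [0.5, -0.4, 0.7]
grip_width: 0.0853
```

```bash
python3 - <<'E'
from h import *
st(); p,im=snap("wrist","w13"); pv=B-.278*ey; k=pv-.105*ex; print(pv,k); print(proj(p,[[*k,.102],[*k,.066]]))
g=im.max(2); u,v=proj(p,[[*k,.084]])[0].astype(int); print(u,v)
for r in range(v-40,v+40,4): print(r,' '.join('%3d'%x for x in g[r,u-44:u+44:4]))
E
```

```text
t 54.85 tcp [ 0.4111 -0.1744  0.1752] x [-1.     0.006 -0.005] y [ 0.006  1.    -0.017] F [ 0.5 -0.4  0.7] w 0.0853 j [-0.58  0.13 -0.28  1.15 -0.01 -0.57]
[ 0.5145334 -0.1883316] [ 0.4103524 -0.1752381]
[[318.65886529 195.35154545]
 [319.26229563 185.32841355]]
318 190
150 103 106 103 104 105  99  99 100  98 100 100 124 249 229  96  97  95  97 129 126 129 139
154 105 104  97 103 103  98  98  99 102 100  96 145 247 213  99  92  96 103 127 127 123 240
158 103 106 108 100  98 103 100  98  98  98 101 188 252 137  96  97  98 126 123 122 145 241
162 104 102 101 105 100  99  94  98  94  99 100  95  91  98  95  99  92 132 127 122 236 242
166 100 100  98  99  98  97  97  97 102  96  99  97  75  51  96  96 100 128 127 127 242 241
170 101  96 100  98 105 113 122 124 172 242 244 106  98 115  60  66  64  59  82  78  91 107
174 102 119 128 121 126 199 243 243 239 238 220 100  99 204  59  61  59  66  63  58  60  68
178 127 126 131 241 241 239 240 241 240 244  86  43  52  88  33  37  64  59  61  59  58  59
182 121 224 241 239 241 239 238 240 240 115  19  17  12  10  29  32  26  35  56  67  58  70
1
[... 310 characters left out ...]
 231  23  25  21  19  10  36  33  45  59  59 159 190  60
202 239 239 238 239 237 240 239 236 240 110  13  17  13  11  32  30  50  57  58  60  57  61
206 240 237 237 239 238 239 239 239 238 121 105 101  52  30  31  34  46  62  60  58  57  61
210 238 238 239 238 236 240 239 235 237 107 102 104  42  27  33  34  64  60  60  62  58  59
214 238 238 239 238 238 238 240 240 242  99 103 104  31  30  34  35  63  56  63  57  57  64
218 239 236 238 220 125 130 149 148 150 106 102  99  34  31  33  31  64  62  63  61  60  57
222 197 235 239 243 126 122 124 125 123 107 104  96  29  28  29  51  62  62  60  59  60  59
226  62  62  52  54  51  47  53  66  83 106 104  93  28  20  37  38  31  33  56  59  59  61
```

Emit:
{"name": "carry_out", "arguments": {
  "increments": [
    [0, 0, 1, 0],
    [0, 0, 1, 0],
    [0, 0, 1, 0],
    [0, 0, 1, 0],
    [0, 0, 1, 0],
    [0, 0, 1, 0],
    [0, 0.06, 0.5, 0],
    [0, 0, 0, 0]
  ]
}}

```text
t: 55.7
tcp_pos: [0.4118, -0.173, 0.044]
tool_rot: [[-1.0, 0.005, 0.003], [0.005, 1.0, -0.016], [-0.003, -0.016, -1.0]]
contact_force: [0.7, 0.7, 0.5]
grip_width: 0.0853
```

Emit:
{"name": "carry_out", "arguments": {
  "increments": [
    [0, 0, 0, 0],
    [0, 0, 0, 0],
    [0, 0, 0, 0],
    [0, 0, 0, 0],
    [0, 0, 0, 0],
    [0, 0, 0, 0],
    [0, 0, 0, 0]
  ],
  "grip": 0,
  "force": 50
}}

```text
t: 56.4
tcp_pos: [0.4126, -0.1776, 0.0459]
tool_rot: [[-1.0, 0.009, 0.005], [0.009, 1.0, -0.024], [-0.005, -0.024, -1.0]]
contact_force: [-8.4, -21.9, 6.8]
grip_width: 0.02
```

Emit:
{"name": "carry_out", "arguments": {
  "increments": [
    [0.04, -0.78, 0, 0],
    [-0.04, -0.66, 0, 0],
    [-0.125, -0.635, 0, 0],
    [-0.2, -0.63, 0, 0],
    [-0.275, -0.59, 0, 0],
    [-0.35, -0.555, 0, 0],
    [0, 0, 0, 0],
    [0, 0, 0, 0]
  ]
}}

```text
t: 57.2
tcp_pos: [0.4313, -0.2501, 0.0455]
tool_rot: [[-1.0, 0.007, 0.006], [0.006, 1.0, -0.014], [-0.006, -0.014, -1.0]]
contact_force: [9.2, 5.0, -9.6]
grip_width: 0.0204
```

```bash
python3 - <<'E'
from h import *
s=st(); pv=np.array([.5162,-.1901]); d=s['tcp_pos'][:2]-pv; print(np.hypot(*d), np.arctan2(-d@ey,-d@ex))
p,im=snap("wrist","w14"); hsv=cv2.cvtColor(im,cv2.COLOR_BGR2HSV)
for nm,lo,hi in [('green',(40,80,60),(85,255,255)),('red',(0,150,100),(6,255,255))]:
    m=cv2.inRange(hsv,lo,hi);n,l,st_,c=cv2.connectedComponentsWithStats(m)
    for i in range(1,n):
        if st_[i,4]>8:
            w=cast(p,c[i],.05);e=w[:2]-pv;print(nm,st_[i],c[i].round(1),w.round(4),'r',np.hypot(*e).round(3),'ang',np.arctan2(-e@ey,-e@ex).round(3))
E
```

```text
t 57.2 tcp [ 0.4313 -0.2501  0.0455] x [-1.     0.006 -0.006] y [ 0.007  1.    -0.014] F [ 9.2  5.  -9.6] w 0.0204 j [-0.68  0.31 -0.42  0.83 -0.01 -0.68]
0.10392192689264487 0.7402784879399332
green [275 174  26  28 337] [287.1 187.4] [ 0.4009 -0.2699  0.05  ] r 0.14 ang 0.73
red [218 249  26  17 241] [230.6 257. ] [ 0.4522 -0.3125  0.05  ] r 0.138 ang 1.214
```

Emit:
{"name": "carry_out", "arguments": {
  "increments": [
    [0, 0, 0, 0],
    [0, 0, 0, 0],
    [0, 0, 0, 0],
    [0, 0, 0, 0],
    [0, 0, 0, 0],
    [0, 0, -1, 0],
    [0, 0, -1, 0],
    [0, 0, -1, 0],
    [0, 0, -1, 0],
    [0, 0, -1, 0],
    [0, 0, -1, 0],
    [0, 0, -1, 0]
  ],
  "grip": 100
}}

```text
t: 58.45
tcp_pos: [0.4299, -0.2487, 0.1869]
tool_rot: [[-1.0, 0.007, 0.005], [0.007, 1.0, -0.017], [-0.005, -0.017, -1.0]]
contact_force: [0.2, 0.1, 0.1]
grip_width: 0.0856
```

Emit:
{"name": "carry_out", "arguments": {
  "increments": [
    [0, 0.94, -0.4, 0],
    [0, 0.94, -0.4, 0],
    [0, 0.94, -0.4, 0],
    [0, 0.94, -0.4, 0],
    [0, 0.94, -0.4, 0],
    [0, 0.94, -0.4, 0],
    [0, 0.94, -0.4, 0],
    [0, 0.94, -0.4, 0],
    [0, 0.94, -0.4, 0],
    [0, 0.94, -0.4, 0],
    [0, 0.94, -0.4, 0],
    [0, 0.94, -0.4, 0]
  ]
}}

```text
t: 59.65
tcp_pos: [0.431, -0.0209, 0.2787]
tool_rot: [[-1.0, 0.007, 0.005], [0.007, 1.0, -0.017], [-0.005, -0.017, -1.0]]
contact_force: [0.3, -0.6, 0.3]
grip_width: 0.0857
```

Emit:
{"name": "carry_out", "arguments": {
  "increments": [
    [0, 0.94, 0, 0],
    [0, 0.94, 0, 0],
    [0, 0.94, 0, 0],
    [0, 0.94, 0, 0],
    [0, 0.94, 0, 0],
    [0, 0.94, 0, 0],
    [0, 0.94, 0, 0],
    [0, 0.94, 0, 0],
    [0, 0.94, 0, 0],
    [0, 0.94, 0, 0],
    [0, 0, 0, 0]
  ]
}}

```text
t: 60.75
tcp_pos: [0.4323, 0.1678, 0.275]
tool_rot: [[-1.0, 0.005, 0.004], [0.005, 1.0, -0.016], [-0.004, -0.016, -1.0]]
contact_force: [-0.1, 0.3, 0.0]
grip_width: 0.0853
```

```bash
python3 - <<'E'
from h import *
st(); p,im=snap("wrist","w15")
E
```

```text
t 60.75 tcp [0.4323 0.1678 0.275 ] x [-1.     0.005 -0.004] y [ 0.005  1.    -0.016] F [-0.1  0.3  0. ] w 0.0853 j [ 0.21  0.14  0.01  1.44 -0.02  0.21]
```

View pics/w15.png

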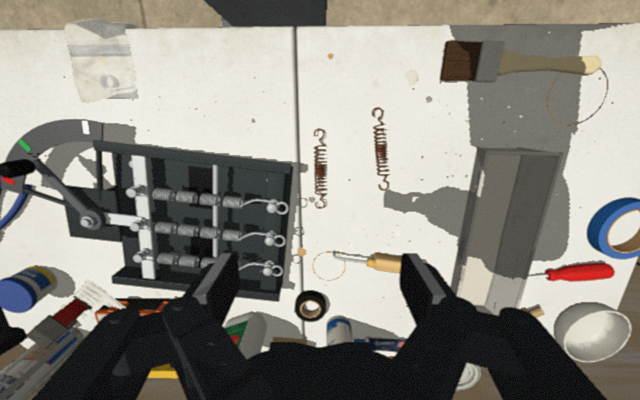

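Views used so far: 15. All three springs are hooked, the puller lies flat at about (370,262), and the worn springs are at (321,168) and (381,148). Next I'll check the lever angle numerically, allowing for parallax, and measure the worn springs by colour mask.

```bash
python3 - <<'E'
from h import *
p,im=load("w15"); pv=np.array([.5162,-.1901])
hsv=cv2.cvtColor(im,cv2.COLOR_BGR2HSV)
def ang(w): e=w[:2]-pv; return np.hypot(*e).round(3),np.arctan2(-e@ey,-e@ex).round(3)
print('piv',cast(p,(90,222),.066).round(4))
k=pv+.105*(-ex*np.cos(.75)-ey*np.sin(.75)); print('proj knob .75 top/bot',proj(p,[[*k,.102],[*k,.066]]), 'pivot proj',proj(p,[[*pv,.066]]))
k=pv+.105*(-ex*np.cos(.9)-ey*np.sin(.9)); print('proj knob .9',proj(p,[[*k,.102],[*k,.066]]))
m=(im.max(2)<28).astype(np.uint8); m[:,60:]=0; m[:150]=0; m[200:]=0
n,l,s,c=cv2.connectedComponentsWithStats(m)
for i in range(1,n):
    if s[i,4]>30: print('dark',s[i],c[i])
for z in (.0,.03,.05):
  print(z,'green',ang(cast(p,(24,146),z)),'red',ang(cast(p,(8,181),z)),'white',ang(cast(p,(86,128),z)))
# worn
m=cv2.inRange(hsv,(0,70,20),(15,255,150)); m[:90]=0; m[215:]=0; m[:,:305]=0; m[:,400:]=0
m=cv2.morphologyEx(m,cv2.MORPH_CLOSE,np.ones((9,9),np.uint8))
n,l,s,c=cv2.connectedComponentsWithStats(m)
for i in range(1,n):
    if s[i,4]>100:
        ys,xs=np.where(l==i); W=np.array([cast(p,(x,y),.009)[:2] for x,y in zip(xs,ys)],np.float32); r=cv2.minAreaRect(W*1000); v=np.linalg.svd(W-W.mean(0),full_matrices=False)[2][0]
        print('worn',s[i],W.mean(0).round(4),r,np.degrees(np.arctan2(v[1],v[0])))
for uv in [(478,148),(562,152),(455,292)]: print('pan',cast(p,uv,.067).round(3))
E
```

```text
piv [ 0.5162 -0.1849  0.066 ]
proj knob .75 top/bot [[  1.111482   172.5902442 ]
 [ 28.58672514 167.06015617]] pivot proj [[ 86.65790509 221.98899629]]
proj knob .9 [[ -5.01602225 180.11222831]
 [ 22.74626094 173.99321788]]
dark [  0 160  35  17 429] [ 16.91375291 167.90675991]
0.0 green (np.float64(0.168), np.float64(1.004)) red (np.float64(0.184), np.float64(1.432)) white (np.float64(0.136), np.float64(0.26))
0.03 green (np.float64(0.147), np.float64(0.844)) red (np.float64(0.152), np.float64(1.323)) white (np.float64(0.137), np.float64(0.076))
0.05 green (np.float64(0.136), np.float64(0.711)) red (np.float64(0.133), np.float64(1.222)) white (np.float64(0.14), np.float64(-0.043))
worn [372 108  16  82 553] [0.4136 0.2607] ((417.20849609375, 260.6421813964844), (129.27706909179688, 15.317771911621094), 7.887563705444336) 8.856287
worn [315 129   9  71 384] [0.4445 0.164 ] ((440.9954528808594, 164.13282775878906), (13.10387134552002, 114.13221740722656), 89.9295883178711) 0.2884453
pan [0.406 0.382 0.067]
pan [0.412 0.497 0.067]
pan [0.638 0.385 0.067]
```

Emit:
{"name": "carry_out", "arguments": {
  "increments": [
    [1, 0.25, 1, 0],
    [0, 0, 1, 0],
    [0, 0, 1, 0],
    [0, 0, 1, 0],
    [0, 0, 1, 0],
    [0, 0, 1, 0],
    [0, 0, 1, 0],
    [0, 0, 1, 0],
    [0, 0, 1, 0],
    [0, 0, 1, 0],
    [0, 0, 0.5, 0],
    [0, 0, 0, 0]
  ],
  "grip": 45
}}

```text
t: 62.0
tcp_pos: [0.4128, 0.1674, 0.0643]
tool_rot: [[-1.0, 0.008, 0.003], [0.007, 1.0, -0.017], [-0.003, -0.017, -1.0]]
contact_force: [0.3, -0.5, 0.0]
grip_width: 0.0385
```

```bash
python3 - <<'E'
from h import *
st(); p,im=snap("wrist","w16"); print(proj(p,[[.412,.168,.0],[.3803,.162,.009],[.5,.168,.009],[.4178,.1218,.048]]))
hsv=cv2.cvtColor(im,cv2.COLOR_BGR2HSV); m=cv2.inRange(hsv,(0,70,20),(15,255,150)); m=cv2.morphologyEx(m,cv2.MORPH_CLOSE,np.ones((9,9),np.uint8))
n,l,s,c=cv2.connectedComponentsWithStats(m)
for i in range(1,n):
    if s[i,4]>150: print(s[i],c[i].round(), cast(p,c[i],.009).round(4))
E
```

```text
t 62.0 tcp [0.4128 0.1674 0.0643] x [-1.     0.007 -0.003] y [ 0.008  1.    -0.017] F [ 0.3 -0.5  0. ] w 0.0385 j [ 0.21  0.22 -0.49  0.87 -0.02  0.22]
[[320.06509467 198.26322814]
 [312.6358868  166.13074085]
 [320.56692959 285.96501972]
 [258.92989454 224.84297781]]
[ 544    0   96   83 5878] [590.  41.] [0.2879 0.3677 0.009 ]
[ 413  132   24  140 1997] [426. 203.] [0.4138 0.2614 0.009 ]
[ 306  170   20  129 1638] [317. 236.] [0.4455 0.1647 0.009 ]
[402 362  29  23 162] [419. 370.] [0.6084 0.2761 0.009 ]
```

Emit:
{"name": "carry_out", "arguments": {
  "increments": [
    [0, 0, 1, 0],
    [0, 0, 1, 0],
    [0, 0, 1, 0],
    [0, 0, 0.6, 0],
    [0, 0, 0.5, 0],
    [0, 0, 0.45, 0],
    [0, 0, 0, 0]
  ]
}}

```text
t: 62.75
tcp_pos: [0.4137, 0.1664, -0.0264]
tool_rot: [[-1.0, 0.007, 0.004], [0.007, 1.0, -0.017], [-0.004, -0.017, -1.0]]
contact_force: [0.5, 0.7, -0.5]
grip_width: 0.0387
```

Emit:
{"name": "carry_out", "arguments": {
  "increments": [
    [0, 0, 0, 0],
    [0, 0, 0, 0],
    [0, 0, 0, 0],
    [0, 0, 0, 0],
    [0, 0, 0, 0],
    [0, 0, 0, 0]
  ],
  "grip": 0,
  "force": 40
}}

```text
t: 63.35
tcp_pos: [0.4143, 0.1665, -0.0254]
tool_rot: [[-1.0, 0.007, 0.006], [0.007, 1.0, -0.017], [-0.006, -0.017, -1.0]]
contact_force: [-1.0, -0.5, 6.3]
grip_width: 0.0162
```

Emit:
{"name": "carry_out", "arguments": {
  "increments": [
    [0, 0, -1, 0],
    [0, 0, -1, 0],
    [0, 0, -1, 0],
    [0, 0, -1, 0],
    [0, 0, -1, 0],
    [-0.22, 0.97, -1, 0],
    [-0.22, 0.97, -1, 0],
    [-0.22, 0.97, -1, 0],
    [-0.22, 0.97, 0, 0],
    [-0.22, 0.97, 0, 0],
    [-0.22, 0.97, 0, 0],
    [-0.22, 0.97, 0, 0]
  ]
}}

```text
t: 64.55
tcp_pos: [0.445, 0.3056, 0.1322]
tool_rot: [[-1.0, 0.007, 0.005], [0.007, 1.0, -0.016], [-0.005, -0.016, -1.0]]
contact_force: [-0.0, 0.1, 0.1]
grip_width: 0.0165
```

Emit:
{"name": "carry_out", "arguments": {
  "increments": [
    [-0.22, 0.97, 0, 0],
    [-0.22, 0.97, 0, 0],
    [-0.22, 0.97, 0, 0],
    [-0.22, 0.97, 0, 0],
    [-0.22, 0.97, 0, 0],
    [-0.22, 0.97, 0, 0],
    [-0.22, 0.97, 0, 0],
    [0, 0, 0, 0]
  ]
}}

```text
t: 65.35
tcp_pos: [0.4768, 0.442, 0.1294]
tool_rot: [[-1.0, 0.006, 0.005], [0.006, 1.0, -0.016], [-0.005, -0.016, -1.0]]
contact_force: [0.1, 0.3, -1.0]
grip_width: 0.0165
```

```bash
python3 - <<'E'
from h import *
st(); p,im=snap("wrist","w17")
print(proj(p,[[.475,.437,.067]]))
for r in (100,140,180,215): 
    g=im[r].max(1); print(r,[(c,int(g[c])) for c in range(200,440,8)])
E
```

```text
t 65.35 tcp [0.4768 0.442  0.1294] x [-1.     0.006 -0.005] y [ 0.006  1.    -0.016] F [ 0.1  0.3 -1. ] w 0.0165 j [ 0.63  0.51  0.17  1.23 -0.02  0.64]
[[313.74923577 197.77417738]]
100 [(200, 223), (208, 228), (216, 231), (224, 225), (232, 227), (240, 226), (248, 227), (256, 226), (264, 224), (272, 224), (280, 227), (288, 225), (296, 227), (304, 224), (312, 224), (320, 227), (328, 226), (336, 223), (344, 226), (352, 229), (360, 229), (368, 226), (376, 114), (384, 115), (392, 119), (400, 115), (408, 116), (416, 111), (424, 118), (432, 116)]
140 [(200, 224), (208, 224), (216, 201), (224, 226), (232, 226), (240, 222), (248, 222), (256, 226), (264, 217), (272, 80), (280, 79), (288, 82), (296, 101), (304, 212), (312, 209), (320, 210), (328, 208), (336, 208), (344, 209), (352, 211), (360, 156), (368, 153), (376, 153), (384, 190), (392, 115), (400, 129), (408, 116), (416, 110), (424, 118), (432, 113)]
180 [(200, 224), (208, 227), (216, 225), (224, 226), (232, 227), (240, 225), (248, 225), (256, 225), (264, 219), (272, 80), (280, 78), (288, 81), (296, 102), (304, 209), (312, 212), (320, 207), (328, 209), (336, 208), (344, 209), (352, 199), (360, 149), (368, 158), (376, 148), (384, 119), (392, 113), (400, 231), (408, 229), (416, 229), (424, 230), (432, 117)]
215 [(200, 225), (208, 225), (216, 229), (224, 227), (232, 227), (240, 227), (248, 225), (256, 221), (264, 225), (272, 86), (280, 82), (288, 78), (296, 101), (304, 185), (312, 211), (320, 208), (328, 209), (336, 162), (344, 205), (352, 130), (360, 154), (368, 79), (376, 92), (384, 116), (392, 115), (400, 114), (408, 118), (416, 115), (424, 110), (432, 118)]
```

Emit:
{"name": "carry_out", "arguments": {
  "increments": [
    [0, 0.35, 1, 0],
    [0, 0, 1, 0],
    [0, 0, 1, 0],
    [0, 0, 1, 0],
    [0, 0, 1, 0],
    [0, 0, 0.6, 0],
    [0, 0, 0, 0]
  ]
}}

```text
t: 66.1
tcp_pos: [0.4764, 0.4444, 0.0165]
tool_rot: [[-1.0, 0.007, 0.003], [0.007, 1.0, -0.018], [-0.003, -0.018, -1.0]]
contact_force: [-0.2, -0.4, -0.2]
grip_width: 0.0166
```

Emit:
{"name": "carry_out", "arguments": {
  "increments": [
    [0, 0, 0, 0],
    [0, 0, 0, 0],
    [0, 0, 0, 0],
    [0, 0, 0, 0],
    [0, 0, -0.5, 0],
    [0, 0, -1, 0],
    [0, 0, -1, 0],
    [0, 0, -1, 0],
    [0, 0, -1, 0],
    [0, 0, -1, 0],
    [0, 0, -1, 0],
    [0, 0, -1, 0]
  ],
  "grip": 45
}}

```text
t: 67.3
tcp_pos: [0.4764, 0.4479, 0.1694]
tool_rot: [[-1.0, 0.007, 0.005], [0.007, 1.0, -0.016], [-0.005, -0.016, -1.0]]
contact_force: [0.5, 0.4, 0.3]
grip_width: 0.0382
```

Emit:
{"name": "carry_out", "arguments": {
  "increments": [
    [0.3, -0.92, 0, 0],
    [0.3, -0.92, 0, 0],
    [0.3, -0.92, 0, 0],
    [0.3, -0.92, 0, 0],
    [0.3, -0.92, 0, 0],
    [0.3, -0.92, 0, 0],
    [0.3, -0.92, 0, 0],
    [0.3, -0.92, 0, 0],
    [0.3, -0.92, 0, 0],
    [0.3, -0.92, 0, 0],
    [0, 0, 1, -0.047],
    [0, 0, 1, 0]
  ]
}}

```text
t: 68.5
tcp_pos: [0.4158, 0.2635, 0.1313]
tool_rot: [[-0.989, -0.145, 0.007], [-0.145, 0.989, -0.016], [-0.004, -0.017, -1.0]]
contact_force: [-0.2, -0.2, -0.5]
grip_width: 0.0384
```

Emit:
{"name": "carry_out", "arguments": {
  "increments": [
    [0, 0, 1, 0],
    [0, 0, 1, 0],
    [0, 0, 1, 0],
    [0, 0, 0, 0]
  ]
}}

```text
t: 68.9
tcp_pos: [0.4146, 0.2622, 0.0693]
tool_rot: [[-0.99, -0.14, 0.002], [-0.14, 0.99, -0.018], [0.0, -0.018, -1.0]]
contact_force: [-0.2, -0.7, 0.6]
grip_width: 0.0386
```

```bash
python3 - <<'E'
from h import *
s=st(); p,im=snap("wrist","w18")
hsv=cv2.cvtColor(im,cv2.COLOR_BGR2HSV); m=cv2.inRange(hsv,(0,70,20),(15,255,150)); m=cv2.morphologyEx(m,cv2.MORPH_CLOSE,np.ones((9,9),np.uint8))
n,l,S,c=cv2.connectedComponentsWithStats(m)
for i in range(1,n):
    if S[i,4]>300:
        w=cast(p,c[i],.009); print(S[i],c[i].round(), w.round(4),'tool',(s['tool_rot'].T@(w-s['tcp_pos'])).round(4))
E
```

```text
t 68.9 tcp [0.4146 0.2622 0.0693] x [-0.99 -0.14  0.  ] y [-0.14   0.99  -0.018] F [-0.2 -0.7  0.6] w 0.0386 j [ 0.41  0.29 -0.37  0.92 -0.02  0.27]
[ 436   27   84   81 4639] [477.  67.] [0.2888 0.3677 0.009 ] tool [0.1098 0.1232 0.0582]
[ 308  129   20  138 1785] [318. 200.] [0.4143 0.2609 0.009 ] tool [ 0.0004 -0.0001  0.0603]
[480 287  26  37 438] [491. 305.] [0.5002 0.4514 0.009 ] tool [-0.1113  0.1764  0.0571]
```

Emit:
{"name": "carry_out", "arguments": {
  "increments": [
    [0, 0, 1, 0],
    [0, 0, 1, 0],
    [0, 0, 1, 0],
    [0, 0, 0.7, 0],
    [0, 0, 0.6, 0],
    [0, 0, 0.5, 0],
    [0, 0, 0, 0]
  ]
}}

```text
t: 69.65
tcp_pos: [0.4162, 0.2611, -0.0256]
tool_rot: [[-0.99, -0.14, 0.004], [-0.14, 0.99, -0.017], [-0.002, -0.017, -1.0]]
contact_force: [-0.0, 1.3, 0.9]
grip_width: 0.0382
```

Emit:
{"name": "carry_out", "arguments": {
  "increments": [
    [0, 0, 0, 0],
    [0, 0, 0, 0],
    [0, 0, 0, 0],
    [0, 0, 0, 0],
    [0, 0, 0, 0],
    [0, 0, 0, 0]
  ],
  "grip": 0,
  "force": 40
}}

```text
t: 70.25
tcp_pos: [0.4167, 0.2614, -0.0246]
tool_rot: [[-0.99, -0.14, 0.006], [-0.14, 0.99, -0.016], [-0.004, -0.017, -1.0]]
contact_force: [-0.9, 0.5, 6.8]
grip_width: 0.0163
```

Emit:
{"name": "carry_out", "arguments": {
  "increments": [
    [0, 0, -1, 0],
    [0, 0, -1, 0],
    [0, 0, -1, 0],
    [0, 0, -1, 0],
    [0, 0, -1, 0],
    [0, 0, -1, 0.047],
    [0, 0, -1, 0],
    [0, 0, -1, 0],
    [0, 0, 0, 0]
  ]
}}

```text
t: 71.15
tcp_pos: [0.4166, 0.2644, 0.1371]
tool_rot: [[-1.0, 0.007, 0.009], [0.007, 1.0, -0.015], [-0.009, -0.015, -1.0]]
contact_force: [0.2, 0.2, -1.2]
grip_width: 0.0166
```

Emit:
{"name": "carry_out", "arguments": {
  "increments": [
    [-0.96, 0.94, 0, 0],
    [-0.96, 0.94, 0, 0],
    [-0.96, 0.94, 0, 0],
    [-0.96, 0.94, 0, 0],
    [-0.96, 0.94, 0, 0],
    [-0.96, 0.94, 0, 0],
    [-0.96, 0.94, 0, 0],
    [-0.96, 0.94, 0, 0],
    [-0.96, 0.94, 0, 0],
    [-0.96, 0.94, 0, 0],
    [0, 0, 0, 0]
  ]
}}

```text
t: 72.25
tcp_pos: [0.61, 0.4518, 0.1299]
tool_rot: [[-1.0, 0.007, 0.003], [0.006, 1.0, -0.017], [-0.004, -0.017, -1.0]]
contact_force: [1.3, 0.1, -1.1]
grip_width: 0.0166
```

```bash
python3 - <<'E'
from h import *
st(); p,im=snap("wrist","w19")
for r in (60,100,140,180): 
    g=im[r].max(1); print(r,[(c,int(g[c])) for c in range(240,420,6)])
print(cast(p,(268,180),.067),cast(p,(386,180),.067))
E
```

```text
t 72.25 tcp [0.61   0.4518 0.1299] x [-1.     0.006 -0.004] y [ 0.007  1.    -0.017] F [ 1.3  0.1 -1.1] w 0.0166 j [ 0.54  0.72  0.58  1.43 -0.02  0.54]
60 [(240, 233), (246, 210), (252, 74), (258, 84), (264, 80), (270, 81), (276, 74), (282, 107), (288, 178), (294, 220), (300, 221), (306, 222), (312, 213), (318, 177), (324, 221), (330, 219), (336, 221), (342, 221), (348, 122), (354, 165), (360, 163), (366, 164), (372, 197), (378, 114), (384, 122), (390, 117), (396, 121), (402, 118), (408, 122), (414, 121)]
100 [(240, 234), (246, 226), (252, 101), (258, 85), (264, 82), (270, 81), (276, 143), (282, 111), (288, 214), (294, 223), (300, 222), (306, 129), (312, 200), (318, 157), (324, 223), (330, 221), (336, 224), (342, 226), (348, 164), (354, 174), (360, 166), (366, 161), (372, 199), (378, 121), (384, 121), (390, 118), (396, 137), (402, 126), (408, 124), (414, 122)]
140 [(240, 235), (246, 236), (252, 200), (258, 88), (264, 87), (270, 84), (276, 82), (282, 108), (288, 124), (294, 223), (300, 222), (306, 224), (312, 106), (318, 100), (324, 111), (330, 155), (336, 224), (342, 181), (348, 162), (354, 166), (360, 166), (366, 176), (372, 135), (378, 123), (384, 120), (390, 205), (396, 237), (402, 238), (408, 238), (414, 196)]
180 [(240, 238), (246, 238), (252, 214), (258, 81), (264, 87), (270, 92), (276, 87), (282, 73), (288, 108), (294, 223), (300, 220), (306, 222), (312, 220), (318, 223), (324, 200), (330, 86), (336, 224), (342, 137), (348, 169), (354, 170), (360, 165), (366, 142), (372, 123), (378, 121), (384, 128), (390, 174), (396, 132), (402, 239), (408, 238), (414, 239)]
[0.59141472 0.40586789 0.067     ] [0.59172385 0.51129572 0.067     ]
```

Emit:
{"name": "carry_out", "arguments": {
  "increments": [
    [0, -0.1, 1, 0],
    [0, 0, 1, 0],
    [0, 0, 1, 0],
    [0, 0, 1, 0],
    [0, 0, 1, 0],
    [0, 0, 0.6, 0],
    [0, 0, 0, 0]
  ]
}}

```text
t: 73.0
tcp_pos: [0.608, 0.4456, 0.0188]
tool_rot: [[-1.0, 0.007, 0.002], [0.007, 1.0, -0.018], [-0.002, -0.018, -1.0]]
contact_force: [-0.0, 0.5, -0.7]
grip_width: 0.0165
```

Emit:
{"name": "carry_out", "arguments": {
  "increments": [
    [0, 0, 0, 0],
    [0, 0, 0, 0],
    [0, 0, 0, 0],
    [0, 0, 0, 0],
    [0, 0, -0.5, 0],
    [0, 0, -1, 0],
    [0, 0, -1, 0],
    [0, 0, -1, 0],
    [0, 0, -1, 0],
    [0, 0, -1, 0],
    [0, 0, -1, 0],
    [0, 0, -1, 0]
  ],
  "grip": 45
}}

```text
t: 74.2
tcp_pos: [0.6084, 0.449, 0.172]
tool_rot: [[-1.0, 0.007, 0.005], [0.007, 1.0, -0.016], [-0.005, -0.016, -1.0]]
contact_force: [0.6, -0.5, 0.6]
grip_width: 0.0383
```

Emit:
{"name": "carry_out", "arguments": {
  "increments": [
    [1, -1, -1, 0],
    [1, -1, -1, 0],
    [1, -1, -1, 0],
    [1, -1, -1, 0],
    [1, -1, -1, 0],
    [1, -1, -1, 0],
    [1, -1, 0, 0],
    [1, -1, 0, 0],
    [1, -1, 0, 0],
    [0, -1, 0, 0],
    [0, -1, 0, 0],
    [0, -1, 0, 0]
  ]
}}

```text
t: 75.4
tcp_pos: [0.4259, 0.2116, 0.2944]
tool_rot: [[-1.0, 0.007, 0.006], [0.007, 1.0, -0.016], [-0.006, -0.016, -1.0]]
contact_force: [-0.1, 1.1, 0.2]
grip_width: 0.0385
```

```bash
python3 - <<'E'
from h import *
st(); p,im=snap("wrist","w20")
E
```

```text
t 75.4 tcp [0.4259 0.2116 0.2944] x [-1.     0.007 -0.006] y [ 0.007  1.    -0.016] F [-0.1  1.1  0.2] w 0.0385 j [ 0.3   0.17  0.09  1.5  -0.02  0.31]
```

View pics/w20.png

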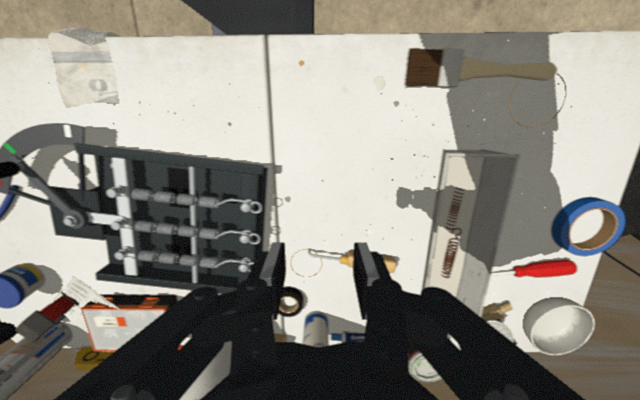

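Both worn springs are in the pan at about (452,230), all three springs are hooked, and the puller is flat at about (350,258). Viewing budget is used up. Last, a numerical check of the lever from above.

Emit:
{"name": "carry_out", "arguments": {
  "increments": [
    [-0.3, -1, 0, 0],
    [-0.3, -1, 0, 0],
    [-0.3, -1, 0, 0],
    [-0.3, -1, 0, 0],
    [-0.3, -1, 0, 0],
    [-0.3, -1, 0, 0],
    [-0.3, -1, 0, 0],
    [-0.3, -1, 0, 0],
    [-0.3, -1, 0, 0],
    [-0.3, -1, 0, 0],
    [-0.3, -1, 0, 0],
    [-0.3, -1, 0, 0]
  ]
}}

```text
t: 76.65
tcp_pos: [0.4968, -0.0289, 0.2986]
tool_rot: [[-1.0, 0.007, 0.006], [0.007, 1.0, -0.017], [-0.006, -0.017, -1.0]]
contact_force: [-0.4, -0.1, -0.2]
grip_width: 0.0382
```

Emit:
{"name": "carry_out", "arguments": {
  "increments": [
    [0, -1, 0, 0],
    [0, -1, 0, 0],
    [0, -1, 0, 0],
    [0, -1, 0, 0],
    [0, -1, 0, 0],
    [0, -1, 0, 0],
    [0, -1, 0, 0],
    [0, -1, 0, 0],
    [0, -1, 0, 0],
    [0, -1, 0, 0],
    [0, 0, 0, 0]
  ]
}}

```text
t: 77.75
tcp_pos: [0.4951, -0.2298, 0.3014]
tool_rot: [[-1.0, 0.009, 0.005], [0.009, 1.0, -0.017], [-0.005, -0.017, -1.0]]
contact_force: [0.5, -0.2, 0.2]
grip_width: 0.0383
```

```bash
python3 - <<'E'
from h import *
st(); p,im=snap("wrist","w21"); pv=np.array([.5162,-.1901])
def ang(w): e=w[:2]-pv; return np.hypot(*e).round(3),np.arctan2(-e@ey,-e@ex).round(3)
hsv=cv2.cvtColor(im,cv2.COLOR_BGR2HSV)
for nm,lo,hi in [('green',(40,80,60),(85,255,255)),('red',(0,150,100),(6,255,255))]:
    m=cv2.inRange(hsv,lo,hi);n,l,S,c=cv2.connectedComponentsWithStats(m)
    for i in range(1,n):
        if S[i,4]>8:
          for z in (.05,.058): print(nm,S[i],c[i].round(1),z,ang(cast(p,c[i],z)))
for a in (.65,.75,.85):
    k=pv+.105*(-ex*np.cos(a)-ey*np.sin(a)); q=proj(p,[[*k,.102],[*k,.084],[*k,.066]]); print(a,q.round(1).tolist())
u,v=q[1].astype(int); m=np.zeros(im.shape[:2],np.uint8); m[v-45:v+45,u-45:u+45]=(im.max(2)<28)[v-45:v+45,u-45:u+45]
n,l,S,c=cv2.connectedComponentsWithStats(m)
for i in range(1,n):
    if S[i,4]>60: print('dark',S[i],c[i].round(1),ang(cast(p,c[i],.09)))
E
```

```text
t 77.75 tcp [ 0.4951 -0.2298  0.3014] x [-1.     0.009 -0.005] y [ 0.009  1.    -0.017] F [ 0.5 -0.2  0.2] w 0.0383 j [-0.58  0.29  0.27  1.54 -0.01 -0.57]
green [288  93  12  13  80] [293.5  98.8] 0.05 (np.float64(0.138), np.float64(0.736))
green [288  93  12  13  80] [293.5  98.8] 0.058 (np.float64(0.138), np.float64(0.732))
green [446 284  40  32 308] [466.  297.6] 0.05 (np.float64(0.319), np.float64(-2.248))
green [446 284  40  32 308] [466.  297.6] 0.058 (np.float64(0.312), np.float64(-2.246))
red [261 132  12   9  59] [266.3 135.7] 0.05 (np.float64(0.137), np.float64(1.233))
red [261 132  12   9  59] [266.3 135.7] 0.058 (np.float64(0.136), np.float64(1.223))
red [458 297  15  11  61] [465.5 300.8] 0.05 (np.float64(0.325), np.float64(-2.263))
red [458 297  15  11  61] [465.5 300.8] 0.058 (np.float64(0.317), np.float64(-2.261))
0.65 [[310.6, 115.8], [311.2, 115.4], [311.7, 115.0]]
0.75 [[303.9, 120.4], [304.8, 119.8], [305.6, 119.3]]
0.85 [[297.8, 125.6], [299.0, 124.8], [300.0, 124.1]]
dark [300 111  15  15  85] [308.3 118.7] (np.float64(0.103), np.float64(0.701))
```

```bash
python3 - <<'E'
from h import *
p,im=load("w21"); pv=np.array([.5162,-.1901])
def ang(w): e=w[:2]-pv; return np.hypot(*e).round(3),np.arctan2(-e@ey,-e@ex).round(3)
g=im.max(2)
for r in range(98,180,3): print(r,' '.join('%3d'%x for x in g[r,284:372:3]))
print('piv proj',proj(p,[[*pv,.066]]))
E
```

```text
98 127 109 166 193 158 105 108 108 108 105 103 105 104 104 110 126 129 126 123 122 126 125 124 121 123 121 119  68  59  65
101 111 111 109 184 193 129 106 104 107 107 108 107 121 127 127 127 120 124 122 123 128 173 174 201 173 230 197  67  60  63
104 115 110 112 123 187 102 107 103 111 106 122 125 125 127 127 128 123 142 238 222 241 239 241 238 240 241 147  65  34  39
107 113 109 108 108 110 109 104  71 118 126 119 122 125 123 121 153 219 243 239 239 237 240 239 240 239 242  96  57  36  34
110 108 112 108 107 107 106 105  79  69 108 124 121 120 171 242 242 241 239 239 240 239 238 239 240 240 241  78  46  35  52
113 109 107 106 109 107 104  30  35  28  13  97 123 142 244 240 241 240 239 238 240 240 241 239 239 239 210  73  50  37  51
116 106 111 109 108 111  85  39  42  32  21  46 240 127 117 202 242 239 240 239 238 240 240 237 239 241 152  67  28  36  65
119 110 107 106 114 123  66  41  36  33  29  42 243 135 125 123 121 126 197 243 241 240 237 241 238 239  91  50  40  35  62
122 107 111 106 123 125 104  24  30  30  16  31 131 222 122 127 123 125 125 117 158 245 238 238 239 239  74  
[... 1709 characters left out ...]
5  99  55  46  38  67  62  61  65  37  48
167 239 238 239 237 237 239 239 239 239 241  94  65  64  52  54  60  56  62 104  97 108 106 104  89  42  49  57  62  29  53
170 239 237 238 240 238 239 237 241 239 243  70  64  68  55  64  61  60  58  75 101  99 112 102  98  94 107 160 130 120  77
173 237 238 239 238 239 241 239 240 241 243  62  63  63  59  62  60  59  59  96  98 167 171 181 134  94 115 225 226 229 228
176 237 238 236 238 240 239 239 239 237 238  59  63  63  59  63  62  62  54 102  99 191 205 197 155  77 105 211 224 227 227
179 237 239 238 238 240 238 240 240 239 221  59  62  61  58  56  59  59  59  84 100 182 198 195 119  97 129 234 230 225 228
piv proj [[347.32514237 177.14362674]]
```

```bash
python3 -c "
from h import *
job.job_done(); st()"
```

```text
the job is handed in; nothing more can be done
the job is handed in; nothing more can be done
```

The job is done and handed in at about 78 s of the 208 s allowed; no verdict came back.

**What I did:**
- I turned the lever back to its slack stop.
- With the puller in each eye, I hooked springs A, C, then B. I took C before B because their eyes overlapped.
- I set the lever to the green mark and laid the puller flat on the bench, clear of the deck.
- Only two worn springs were present, and both went into the mud pan. One of them had been knocked about 4 cm aside during the run.

**Last checks:**
- **Springs:** each pulled with 12–14 N before letting back, and the load dropped to zero with the hook at its seat. The last picture shows all three hooked.
- **Bench:** the last picture shows both worn springs in the pan and the puller on the bench. I moved nothing else.
- **Lever:** my readings of its angle range from 0.70 to 0.74 rad. The green mark itself reads 0.73 rad in the same view (0.75 nominal), so the lever points at green within about 0.03 rad.

**What disagreed or went wrong:**
- The fingertips were about 33 mm short of the reported TCP. My first grip on the knob closed above it, and I then worked with lower TCP heights.
- I once passed the range limit of joint 6, which tilted the tool 6.5°. I undid that, leaving about 1° of tilt for the rest of the job.

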